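# Unload the soldering jig and secure the boards in the transit carrier

### The arm

A 6-joint arm with a two-finger parallel gripper is mounted at the origin on the work surface. World frame = base frame: x ahead of the robot, y to its left, z up, the work surface at z = 0. Lengths are in mm, angles in rad, forces in N, time in s.
With the tool pointing down it reaches from about 325 to 900 mm from the base axis. Payload 3.5 kg.
Tool frame: the origin (TCP) lies at the very end of the fingers, on their centre line; the grasp point (between the pads) lies r.hold_point_z behind it (r.hold_point_z is the distance from the TCP to the grasp point, in mm); z points along the fingers, x is the direction in which the jaws open and shut, and the axes are right-handed (so a half turn about z gives the same grasp; the last joint's range is limited). The gripper opens to 85 mm and grips with 20 to 120 N. Pads are 22 mm wide; open, the fingers measure 114 mm over their backs; the gripper's body (76 mm by 85 mm) begins 54 mm behind the grasp point. The pads swing forward as they close: fully open they stand 13 mm farther back than shut.
Start: joints at [1.061, 0.276, -0.026, 1.268, 0, 1.467], TCP at [247.301, 573.99, 231.313] pointing down, gripper open.
Joint ranges: [-3.12, 3.12], [-0.85, 1.88], [-1.08, 1.24], [-1.95, 2.15], [-1.57, 1.53], [-3.14, 3.14]. Speed limits (rad/s): [2.57, 2.57, 3.14, 3.14, 3.14, 3.14].

### API

Orientations are given as [roll, pitch, yaw] about the fixed x, y, z axes, in that order (R = Rz(yaw) Ry(pitch) Rx(roll)).
In Python, from rig import r, capture, calibration, workorder gives the robot as it stands.
- The arm moves only by the shell command python3 -m creep 'ROWS' [FORCE]. ROWS is JSON, a list of rows, each a list of 7 numbers: the opening, from -1 (shut) to 1 (fully open), then the shift along the tool's x, y, z normalised to -1 to 1, where 1 is 120 mm, then the turn, a rotation vector about the tool's x, y, z normalised to -1 to 1, where 1 is 360 degrees. A call has 1 to 8 rows; each row shifts and turns the pose as measured when the row begins, along the tool's axes as they then stand; what a row does not reach is not made up. A row lasts 1/8 s, in which the tool goes at most 62.5 mm and 10.7 degrees, less where a joint would pass 70% of its speed; a pose out of reach is approached as far as the arm can. A call with a number of a shift or a turn outside -1 to 1 is refused whole. A call with a gripper value outside its range is refused whole. The fingers move at their own pace and stop on an object; FORCE is the grip in N (left out, the last holds). Time passes only in rows, so rows that do not move let the fingers close. It gives the time, the measured TCP pose, the force and the opening at its end, in the units of the state.
- r.state(): the state, without advancing time (a new reading comes with each control period).
- capture(name): name is "scene" or "top" or "wrist"; returns the picture (384x512x3 uint8, red, green, blue); there is no depth.
- calibration(name): a dict with "camera_matrix" (3x3 intrinsics, pixels), "extrinsics" (4x4, takes a point from camera to world coordinates); the wrist camera has in their place "hand_eye" (4x4, takes a point from camera to tool coordinates, whose origin is the TCP and whose axes are the tool frame's). Camera axes: x right, y down, z forward; pixel columns grow to the right and rows downward; lengths in mm; the calibration is good to about 2 mm. A picture is of the moment at which its call begins: read the wrist's pose just before it. calibration takes no time and is no camera call.
- workorder.finish_job(): hands the job in, once; it reports no verdict.
The state is a dict: "clock": time; "joint_pos": joint angles; "qvel": joint speeds; "effort": joint torques, N m; "ee_pos": TCP position; "orientation": TCP orientation; "ft_force": force on the tool from outside, world axes, zero at the start; "torque": the same for the moment, N m; "grip_width": opening from 0.0 (shut) to 1.0 (fully open).
Only numpy, scipy, OpenCV 4.12 (cv2) and the standard library are available. Lean on these libraries where they do the work, as an engineer would, in place of code of your own. Each camera call takes 0.05 s, during which the arm holds its last target.

### The job

Unscrew the red clamp wheel all the way off the jig's stud and stand it upright in the blue tray, then move every circuit board from the jig into the transit carrier, lying flat side by side across the channel between the yellow fence and the black stop. When all are in, slide the stop up so that the boards stand together snug against the fence, then turn the orange knob clockwise until the stop is clamped tight. Leave the other things on the bench alone.

Things in the scene. Friction and masses are not known exactly. Their poses are not given: they have to be found in the camera images.
- jig: Fixed soldering jig: round aluminium plate, 236 mm across, 16 mm thick, a steel threaded stud upright in its middle. Origin: on the stud's axis, at the table. Four nests with 6 mm high ridges lie at its +x, +y, -x and -y, 70 mm from the stud to the board's middle. Its yaw varies; its place may be exchanged with the carrier's.
- stud_tip (a point): Tip of the stud, 98.5 mm above the table, 11 mm above the wheel's top at the start. Right-hand three-start coarse thread, 27 mm across: the wheel rises 30 mm per turn (4.8 mm per rad), axial play about 2 mm either way. It comes free after 4.2 to 4.8 rad, about 21 mm up; its underside must then rise about 55 mm more to clear the tip.
- wheel: Red clamp wheel on the stud, 62 mm tall, about 0.22 kg. Origin: centre of its underside, 25.5 mm above the table at the start; z up the stud. Steel flange 86 mm across, 8 mm thick, covers the inner 13 mm of each board; sleeve 42 mm across up to 32 mm height; round knurled grip 52 mm across above. Stays where it is left on the thread.
- wheel_grip (a point): On the wheel's axis in its knurled grip (52 mm across, 32 to 62 mm above the wheel's underside), 48 mm above the underside. With fingers reaching over 22 mm below this point they would meet the boards' heat sinks. Unscrews counter-clockwise seen from above (positive yaw); follow it up as it turns.
- board1: Blue circuit board, 80 (its x) x 54 (its y) x 8 mm, with a black finned heat sink on top, 40 (x) x 24 (y) x 28 mm tall, its middle 12 mm to +x of the board's: 36 mm tall in all, 0.09 kg. Origin: centre of the underside; z up. Starts in a nest of the jig, +x away from the stud. Grip the heat sink across its 24 mm sides. Some of the four boards are absent.
- board2: Blue circuit board, 80 (its x) x 54 (its y) x 8 mm, with a black finned heat sink on top, 40 (x) x 24 (y) x 28 mm tall, its middle 12 mm to +x of the board's: 36 mm tall in all, 0.09 kg. Origin: centre of the underside; z up. Starts in a nest of the jig, +x away from the stud. Grip the heat sink across its 24 mm sides. Some of the four boards are absent.
- board3: Blue circuit board, 80 (its x) x 54 (its y) x 8 mm, with a black finned heat sink on top, 40 (x) x 24 (y) x 28 mm tall, its middle 12 mm to +x of the board's: 36 mm tall in all, 0.09 kg. Origin: centre of the underside; z up. Starts in a nest of the jig, +x away from the stud. Grip the heat sink across its 24 mm sides. Some of the four boards are absent.
- board4: Blue circuit board, 80 (its x) x 54 (its y) x 8 mm, with a black finned heat sink on top, 40 (x) x 24 (y) x 28 mm tall, its middle 12 mm to +x of the board's: 36 mm tall in all, 0.09 kg. Origin: centre of the underside; z up. Starts in a nest of the jig, +x away from the stud. Grip the heat sink across its 24 mm sides. Some of the four boards are absent.
- carrier: Fixed carrier: aluminium channel, 110 (its x) x 260 mm (its y), floor 8 mm thick, side walls 10 mm above the floor and 90 mm apart inside, for up to three boards lying across it (board length along its x, either way round). Yellow fence 30 mm tall at its -y end, black sliding stop at its +y end. Origin: centre of the underside, at the table.
- fence (a point): Middle of the fence's inner face, 112 mm from the carrier's middle, 12 mm above the table; axes as the carrier's, +y along the channel towards the stop.
- stop_face (a point): Middle of the stop's face that looks to the fence, 12 mm above the table; axes as the carrier's. The stop is a black block, 110 x 46 mm in plan, its top 36 mm above the table; it extends 46 mm from this face towards +y.
- stop (a joint): How far the stop has slid towards the fence, m: 0 fully back (its face 196 mm from the fence), at most 0.14. Needs about 1 N when unclamped; it can be moved by its clamp knob, or pushed.
- clamp_grip (a point): Grip point of the orange clamp knob on the stop, 61 mm above the table: on the axis of an upright bar 44 mm long, 12 mm wide, from 39 to 71 mm above the table, on a thin 44 mm disc. Its y axis lies along the bar, which lies along the channel when the knob is at 0, and turns with the knob.
- clamp (a joint): Angle of the clamp knob, rad: 0 loose, grows clockwise seen from above, end stop at 1.45. From about 1.0 it presses a shoe on the rail and gets stiffer (a few tenths of a N m); clamped tight from 1.2 on. It stays where it is left.
- tray: Loose blue open tray, 135 x 135 mm outside, 26 mm tall, 4 mm walls and floor, about 0.6 kg. Origin: centre of its underside.
- spool: Bystander, to be left alone: grey solder spool, 64 mm across, 62 mm tall; origin: centre of its underside.
- jar: Bystander, to be left alone: small lidded jar, 44 mm across, 50 mm tall; origin: centre of its underside.
- tin: Bystander, to be left alone: small open brass-coloured tin, 68 mm across, 35 mm tall; origin: centre of its underside.
- driver: Bystander, to be left alone: screwdriver lying flat, 170 mm long; origin at the middle of its underside.
- partbox: Bystander, to be left alone: clear flat parts box, 90 x 60 x 30 mm; origin: centre of its underside.
- terminal: Bystander, to be left alone: green terminal block, 60 x 30 x 26 mm; origin: centre of its underside.
- flux: Bystander, to be left alone: small bottle, 40 mm across, 90 mm tall; origin: centre of its underside.
There are look-alikes about, which are no part of the job. There is more than one size of the tray; the job needs the smaller. What is shaped like the board4 but pink is not meant.

How it is judged (in metres and radians):
On the way, in this order (a step that is already met when the one before it is completed fails the run):
1. the clamp wheel is unscrewed and lifted clear of the stud (z of wheel in the frame of stud_tip above -0.01 m), for 0.1 s.
2. the wheel stands upright in the tray (x of wheel in the frame of tray between -0.03 and 0.03 m and y of wheel in the frame of tray between -0.03 and 0.03 m and angle between wheel's own z axis and vertical below 0.15 rad and height (world z) of wheel below 0.015 m), for 0.2 s.
3. all boards lie flat in the carrier between fence and stop (x of board1 in the frame of carrier between -0.01 and 0.01 m and z of each of board1, board2, board3, board4 in the frame of carrier below 0.012 m and y of each of board1, board2, board3, board4 in the frame of fence above 0.02 m and y of each of board1, board2, board3, board4 in the frame of stop_face below -0.02 m and angle between each of board1, board2, board3, board4's own z axis and vertical below 0.12 rad and angle between the x axis of each of board1, board2, board3, board4 and the x axis of carrier, either way round below 0.2 rad and x of board2 in the frame of carrier between -0.01 and 0.01 m and x of board3 in the frame of carrier between -0.01 and 0.01 m and x of board4 in the frame of carrier between -0.01 and 0.01 m), for 0.2 s.
4. the stop has been slid up (by more than 20 mm from its back end), the boards together between fence and stop (all of step 3 and y of any of board1, board2, board3, board4 in the frame of fence below 0.033 m and y of any of board1, board2, board3, board4 in the frame of stop_face above -0.033 m and (distance between board1 and board2 below 0.062 m or distance between board1 and board3 below 0.062 m or distance between board1 and board4 below 0.062 m) and (distance between board2 and board1 below 0.062 m or distance between board2 and board3 below 0.062 m or distance between board2 and board4 below 0.062 m) and (distance between board3 and board1 below 0.062 m or distance between board3 and board2 below 0.062 m or distance between board3 and board4 below 0.062 m) and (distance between board4 and board1 below 0.062 m or distance between board4 and board2 below 0.062 m or distance between board4 and board3 below 0.062 m) and value of joint stop above 0.02 m), for 0.2 s.
5. the knob is clamped (y of any of board1, board2, board3, board4 in the frame of fence below 0.033 m and y of any of board1, board2, board3, board4 in the frame of stop_face above -0.033 m and (distance between board1 and board2 below 0.062 m or distance between board1 and board3 below 0.062 m or distance between board1 and board4 below 0.062 m) and (distance between board2 and board1 below 0.062 m or distance between board2 and board3 below 0.062 m or distance between board2 and board4 below 0.062 m) and (distance between board3 and board1 below 0.062 m or distance between board3 and board2 below 0.062 m or distance between board3 and board4 below 0.062 m) and (distance between board4 and board1 below 0.062 m or distance between board4 and board2 below 0.062 m or distance between board4 and board3 below 0.062 m) and value of joint clamp above 1.2 rad), for 0.2 s.
At the end, for the whole second after the job is handed in: Wheel upright in the tray (within 30 mm of its middle); every board flat in the channel (within 10 mm of its centre line); a board within 6 mm of the fence, one within 6 mm of the stop, neighbours at most 8 mm apart; knob beyond 1.2 rad; all at rest, released (all of step 2 and all of step 3 and all of step 5 and linear speed of each of board1, board2, board3, board4, wheel below 0.02 m/s and velocity of joint stop between -0.01 and 0.01 m/s and value of joint stop above 0.02 m); the robot touches nothing.
It fails at once if a bystander is moved by more than 30 mm (distance of any of spool, jar, tin, driver, partbox, terminal, flux from where it was at the start of the episode above 0.03 m).
It fails at once if the knob is clamped before the stop has been slid up (value of joint clamp above 1.2 rad and value of joint stop below 0.02 m).
Of board1, board2, board3, board4 only 2 to 3 are there at a start; the rules pass over those that are not, and their reading is None.
At some moment in a run one of tray may be knocked a few centimetres aside while the robot is not near it.
Once in a run the grip may slacken for a moment while it holds something.
It also fails if it takes over 210 s, if anything falls off the work surface, if the arm or the gripper's body presses on something with over 40 N, if the wrist force passes 120 N, or if a joint passes its speed limit or range.

## Working session

There is one attempt and no reset: what is moved stays moved. The work goes in short steps, Python scripts to look and compute and a shell command to move; the robot and the scene stay as the last step left them, time stands still between calls to the robot, and variables do not carry over. Pictures are saved under pics/ and viewed, and the job is handed in when it is done.

```bash
ls; mkdir -p pics; python3 - <<'E'
from rig import r,capture,calibration
import cv2,numpy as np
print(r.state(), r.hold_point_z)
for n in ["scene","top","wrist"]:
    im=capture(n); cv2.imwrite(f"pics/{n}0.png",cv2.resize(im[:,:,::-1],(768,576),interpolation=cv2.INTER_CUBIC))
    c=calibration(n)
    for k,v in c.items(): print(n,k,np.round(np.array(v),4).tolist())
E
```

```text
pics
{'clock': 0.0, 'joint_pos': array([ 1.06058509e+00,  2.77152076e-01, -2.79268733e-02,  1.26796516e+00,
        2.19626036e-06,  1.46739680e+00]), 'qvel': array([-8.51313718e-04, -1.42570778e-03, -1.95310792e-04,  1.44341901e-04,
        2.12855924e-03,  7.01924134e-05]), 'effort': array([ 1.72333523e-03, -4.45504367e+01,  2.95206213e+01,  1.64061750e-02,
       -1.39120480e-04,  6.37392773e-06]), 'ee_pos': array([246.92392536, 573.29788909, 230.12616747]), 'orientation': array([-3.14135846e+00,  2.23555117e-03,  1.16398487e+00]), 'ft_force': array([ 0.30743515, -0.01918375, -0.81624051]), 'torque': array([-0.00992813, -0.03877719, -0.01211868]), 'grip_width': 0.9993000751023665} 18.700000000000003
scene camera_matrix [[364.6489, 0.0, 257.7615], [0.0, 364.6489, 189.9122], [0.0, 0.0, 1.0]]
scene extrinsics [[-0.7203, 0.406, -0.5624, 1012.5145], [0.6936, 0.4282, -0.5793, 545.6443], [0.0057, -0.8074, -0.59, 685.11], [0.0, 0.0, 0.0, 1.0]]
top camera_matrix [[373.606, 0.0, 254.6497], [0.0, 373.606, 195.6275], [0.0, 0.0, 1.0]]
top extrinsics [[0.028, -0.989, 0.1454, 334.7246], [-0.9995, -0.0254, 0.0195, -47.8108], [-0.0156, -0.1458, -0.9892, 1133.3942], [0.0, 0.0, 0.0, 1.0]]
wrist camera_matrix [[279.8275, 0.0, 254.861], [0.0, 279.8275, 193.1445], [0.0, 0.0, 1.0]]
wrist hand_eye [[1.0, 0.0003, 0.0009, -0.0659], [-0.0006, 0.9628, 0.2703, -68.2822], [-0.0008, -0.2703, 0.9628, -142.9489], [0.0, 0.0, 0.0, 1.0]]
```

View pics/scene0.png

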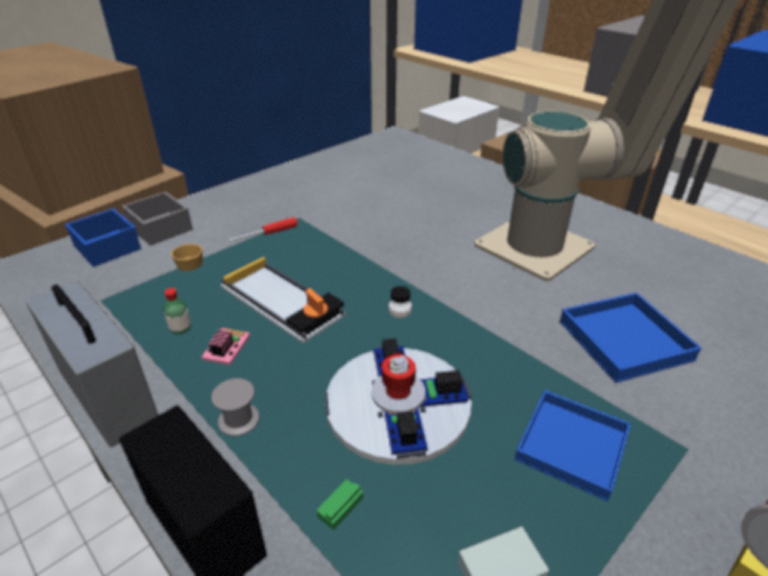

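View pics/top0.png

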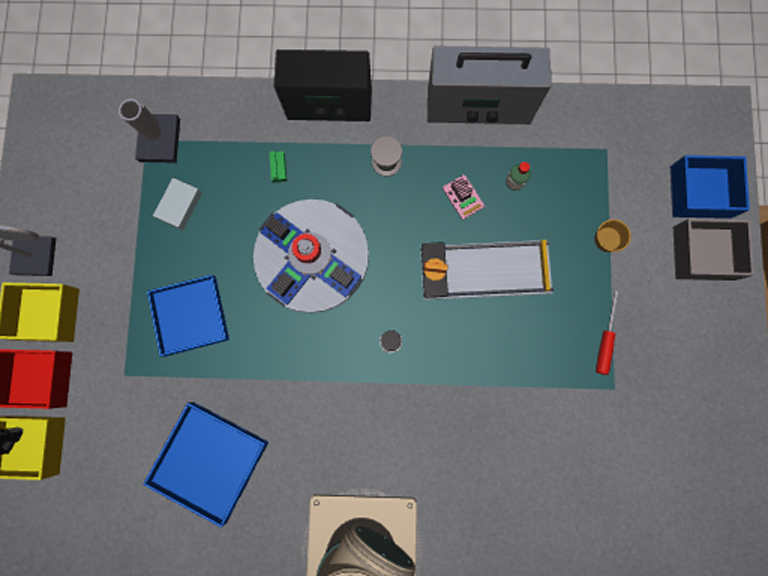

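View pics/wrist0.png

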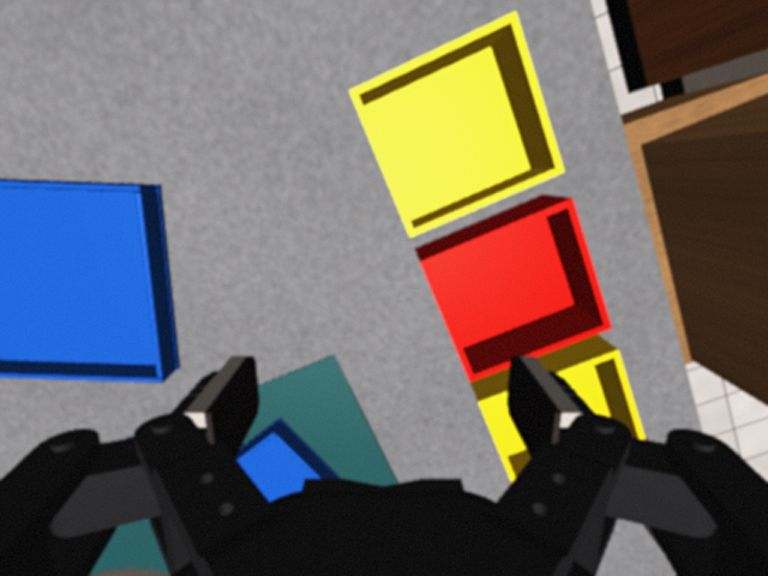

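The top view, in 768x576 pixels, shows:
- **Jig** at (310,255), with red wheel at (306,247) and three blue boards at (277,228), (284,286) and (344,277).
- **Carrier** at (487,269), with the fence at right (546,265) and the stop and knob at left (435,270).

Things that could be confused:
- **Tray:** blue tray at (188,316) is smaller and blue tray at (207,463) is larger. The blue bin at (710,186) is small but deep. I choose (188,316).
- **Boards:** the pink board at (463,197) is a look-alike and not wanted.
- **Wheel:** the red bin (30,378) and the red screwdriver handle (606,352) are not the wheel.

Next I measure and take close crops.

```bash
cat > h.py <<'E'
from rig import r,capture,calibration
import cv2,numpy as np
from scipy.spatial.transform import Rotation as Ro
def cam(name,st=None):
    c=calibration(name); K=np.array(c["camera_matrix"])
    if name=="wrist":
        st=st or r.state()
        T=np.eye(4);T[:3,:3]=Ro.from_euler('xyz',st["orientation"]).as_matrix();T[:3,3]=st["ee_pos"]
        return K,T@np.array(c["hand_eye"])
    return K,np.array(c["extrinsics"])
def ray(C,px):
    K,T=C; d=T[:3,:3]@np.linalg.inv(K)@np.array([px[0],px[1],1.0]); return T[:3,3],d
def onz(C,px,z):
    o,d=ray(C,px); return o+d*(z-o[2])/d[2]
def proj(C,p):
    K,T=C; q=K@(T[:3,:3].T@(np.array(p,float)-T[:3,3])); return q[:2]/q[2]
def tri(C1,p1,C2,p2):
    o1,d1=ray(C1,p1);o2,d2=ray(C2,p2)
    s=np.linalg.lstsq(np.c_[d1,-d2],o2-o1,rcond=None)[0]
    a=o1+s[0]*d1;b=o2+s[1]*d2; return (a+b)/2,np.linalg.norm(a-b)
def to(p,yaw=None):
    """shift (norm) in tool axes and turn from current pose to TCP p, pointing down with yaw (mod pi nearest)"""
    st=r.state(); R=Ro.from_euler('xyz',st["orientation"])
    s=R.inv().apply(np.array(p,float)-st["ee_pos"])/120
    print("TCP",np.round(st["ee_pos"],1),"ypr",np.round(st["orientation"],3),"shift",np.round(s,3),end=' ')
    if yaw is not None:
        for k in (0,1):
            Rt=Ro.from_euler('xyz',[np.pi,0,yaw+k*np.pi]); v=(R.inv()*Rt).as_rotvec()/(2*np.pi)
            print("turn%d"%k,np.round(v,4),end=' ')
    print("q6 %.2f F %s w %.2f t %.2f"%(st["joint_pos"][5],np.round(st["ft_force"],1),st["grip_width"],st["clock"]))
def mask(im,lo,hi):
    return cv2.inRange(cv2.cvtColor(im,cv2.COLOR_RGB2HSV),np.array(lo),np.array(hi))
def blobs(m,amin=60):
    cs,_=cv2.findContours(m,cv2.RETR_EXTERNAL,cv2.CHAIN_APPROX_NONE)
    return sorted([c for c in cs if cv2.contourArea(c)>amin],key=cv2.contourArea,reverse=True)
def save(im,name,crop=None,f=4):
    if crop: x0,y0,x1,y1=crop; im=im[y0:y1,x0:x1]
    else: f=1.5
    cv2.imwrite("pics/%s.png"%name,cv2.resize(im[:,:,::-1],None,fx=f,fy=f,interpolation=cv2.INTER_CUBIC))
E
python3 - <<'E'
from h import *
im=capture("top");np.save("top0.npy",im);C=cam("top")
hsv=cv2.cvtColor(im,cv2.COLOR_RGB2HSV)
save(im,"t_jig",(80,110,270,250));save(im,"t_car",(260,140,390,215),6)
for nm,lo,hi,z in [("blue",(105,130,60),(125,255,255),20),("red",(0,150,90),(6,255,255),87.5),("orange",(8,150,120),(20,255,255),60),("yellow",(20,130,100),(32,255,255),38)]:
    for c in blobs(mask(im,lo,hi),30):
        (x,y),wh,a=cv2.minAreaRect(c); 
        print(nm,round(x,1),round(y,1),np.round(wh,1),round(a,1),cv2.contourArea(c),np.round(onz(C,(x,y),z),1))
E
```

```text
blue 136.8 308.7 [61. 65.] 28.4 3689.0 [158.4 306.3  20. ]
blue 124.5 210.0 [44.9 48.5] 76.0 1986.5 [444.5 364.8  20. ]
blue 477.5 122.0 [36. 43.] 90.0 1443.5 [ 744.5 -704.2   20. ]
blue 225.5 183.4 [24.8 17.2] 36.9 143.0 [533.6  63.5  20. ]
blue 191.9 187.6 [17.5 24.8] 38.7 134.5 [518.  164.9  20. ]
blue 183.1 159.1 [21.6  9.8] 24.0 78.5 [605.8 196.5  20. ]
blue 191.5 149.0 [20.5  4.9] 45.0 39.5 [638.3 172.5  20. ]
red 18.0 252.5 [39. 36.] 90.0 986.0 [310.8 629.6  87.5]
red 203.5 164.5 [17. 17.] 45.0 228.0 [575.  122.1  87.5]
red 403.6 234.6 [ 8.5 28.4] 10.3 200.5 [ 389.8 -442.7   87.5]
orange 406.0 158.7 [19.9 13.8] 35.5 162.0 [ 613.2 -466.9   60. ]
orange 290.0 175.5 [ 7. 14.] 90.0 69.5 [ 554.6 -128.4   60. ]
orange 289.2 183.5 [13.1  5.3] 7.1 45.5 [ 530.9 -126.3   60. ]
yellow 20.1 207.4 [41. 38.] 1.6 934.0 [442.3 671.3  38. ]
yellow 15.5 299.0 [40. 31.] 90.0 796.0 [177.7 652.9  38. ]
yellow 363.4 176.5 [33.2  2.6] 84.8 56.5 [ 561.5 -347.8   38. ]
```

```bash
python3 - <<'E'
from h import *
im=np.load("top0.npy");C=cam("top")
hsv=cv2.cvtColor(im,cv2.COLOR_RGB2HSV)
# sanity: expected stud etc.
E
```

```text
(no output)
```

View pics/t_jig.png

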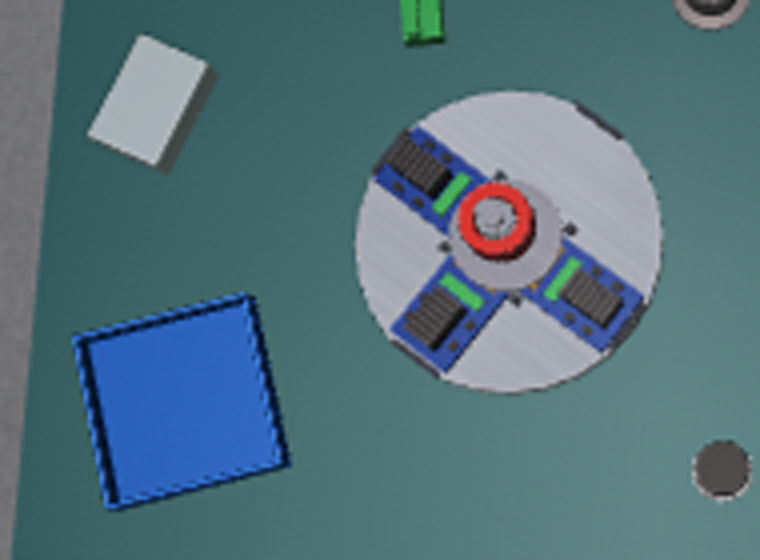

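View pics/t_car.png

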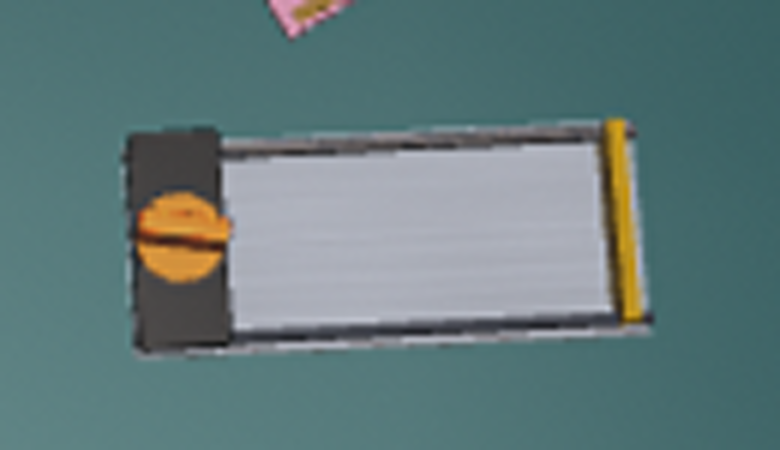

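```bash
python3 -c "
from h import *
to([575,122,230],-1.22)"
```

```text
TCP [247.1 573.5 230.6] ypr [-3.141e+00  1.000e-03  1.164e+00] shift [-2.374  3.999  0.008] turn0 [3.000e-04 1.000e-04 3.794e-01] turn1 [-1.000e-04  2.000e-04 -1.206e-01] q6 1.47 F [-0.   1.1 -0.1] w 1.00 t 0.20
```

```bash
python3 -m creep '[[1,-0.26,0.44,0,0,0,0],[1,-0.26,0.44,0,0,0,0],[1,-0.26,0.44,0,0,0,0],[1,-0.26,0.44,0,0,0,0],[1,-0.26,0.44,0,0,0,0],[1,-0.26,0.44,0,0,0,0],[1,-0.26,0.44,0,0,0,0],[1,-0.26,0.44,0,0,0,0]]'; python3 -c "
from h import *
to([575,122,230],-1.22)"
```

```text
clock: 1.2
ee_pos: [541.6, 172.9, 229.5]
orientation: [3.141, -0.001, 1.174]
ft_force: [1.8, 0.7, -0.8]
grip_width: 0.998
TCP [541.6 172.9 229.5] ypr [ 3.141e+00 -1.000e-03  1.174e+00] shift [-0.283  0.42  -0.004] turn0 [-1.00e-04 -2.00e-04  3.81e-01] turn1 [ 2.00e-04 -1.00e-04 -1.19e-01] q6 0.59 F [ 1.8  0.7 -0.8] w 1.00 t 1.20
```

```bash
python3 -m creep '[[1,-0.28,0.42,0,0,0,0],[1,0,0,0,0,0,0.029],[1,0,0,0,0,0,0.029],[1,0,0,0,0,0,0.029],[1,0,0,0,0,0,0.029],[1,0,0,0,0,0,0.029],[1,0,0,0,0,0,0.029],[1,0,0,0,0,0,0.029]]' >/dev/null;  python3 -m creep '[[1,0,0,0,0,0,0.029],[1,0,0,0,0,0,0.029],[1,0,0,0,0,0,0.029],[1,0,0,0,0,0,0.029],[1,0,0,0,0,0,0.029],[1,0,0,0,0,0,0.029],[1,0,0,0,0,0,0.029],[1,0,0,0,0,0,0]]'; python3 -c "
from h import *
to([575,122,230],-1.22)
st=r.state();im=capture('wrist');C=cam('wrist',st);save(im,'w1')
for c in blobs(mask(im,(0,150,90),(6,255,255)),200):
  print(cv2.minEnclosingCircle(c),onz(C,cv2.minEnclosingCircle(c)[0],87.5))
"
```

```text
clock: 3.2
ee_pos: [576.2, 114.3, 224.6]
orientation: [3.135, 0.0, -1.45]
ft_force: [0.4, 0.1, 0.8]
grip_width: 1.004
TCP [576.2 114.3 224.6] ypr [ 3.135  0.    -1.45 ] shift [-0.065  0.002 -0.045] turn0 [ 0.001   0.0002 -0.0367] turn1 [ 2.000e-04 -1.500e-03  4.633e-01] q6 3.11 F [0.4 0.1 0.8] w 1.00 t 3.20
((247.0, 181.0), 25.495197296142578) [577.37453247 122.62078849  87.5       ]
```

View pics/w1.png

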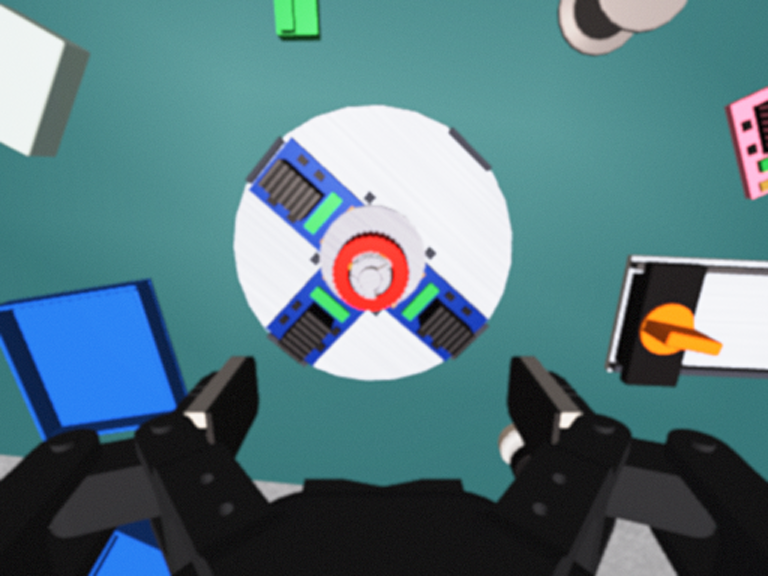

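The wrist view shows the wheel ring centred near (371,270) in the 768 px image, the small blue tray at (90,360) and the clamp knob at (670,330). The pink board at the right edge is the look-alike. The two cameras agree on the wheel at about (576,122).

```bash
python3 -m creep '[[1,-0.065,0,0.4,0,0,-0.02],[1,0,0,0.4,0,0,0],[1,0,0,0.4,0,0,0],[1,0,0,0,0,0,0]]'; python3 -c "
from h import *
to([576,122,57],-1.3)
st=r.state();im=capture('wrist');save(im,'w2')
"
```

```text
clock: 3.75
ee_pos: [576.5, 122.4, 79.1]
orientation: [3.14, 0.0, -1.308]
ft_force: [-0.4, 0.3, -0.8]
grip_width: 1.004
TCP [576.5 122.4  79.1] ypr [ 3.14   0.    -1.308] shift [0.002 0.004 0.184] turn0 [ 0.0003  0.0001 -0.0013] turn1 [ 1.000e-04 -4.000e-04  4.987e-01] q6 2.98 F [-0.4  0.3 -0.8] w 1.00 t 3.75
```

View pics/w2.png

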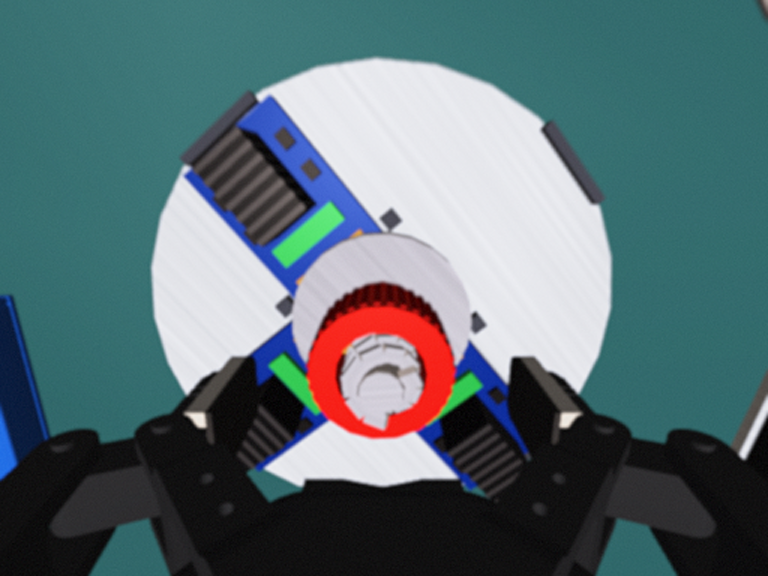

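The wheel is centred between the fingers (ring at 380,365). I'll descend and close.

```bash
python3 -m creep '[[1,0,0,0.18,0,0,0],[1,0,0,0,0,0,0],[-1,0,0,0,0,0,0],[-1,0,0,0,0,0,0],[-1,0,0,0,0,0,0],[-1,0,0,0,0,0,0],[-1,0,0,0,0,0,0]]' 70; python3 -c "
from h import *
to([576,122,57],-1.3)
st=r.state();im=capture('wrist');save(im,'w3')
"
```

```text
clock: 4.68
ee_pos: [587.5, 125.2, 71.8]
orientation: [-3.12, 0.001, -1.305]
ft_force: [0.2, 0.7, -1.2]
grip_width: 0.57
TCP [587.5 125.2  71.8] ypr [-3.120e+00  1.000e-03 -1.305e+00] shift [0.    0.102 0.121] turn0 [-0.0035  0.0001 -0.0008] turn1 [1.000e-04 5.500e-03 4.992e-01] q6 2.98 F [ 0.2  0.7 -1.2] w 0.57 t 4.67
```

View pics/w3.png

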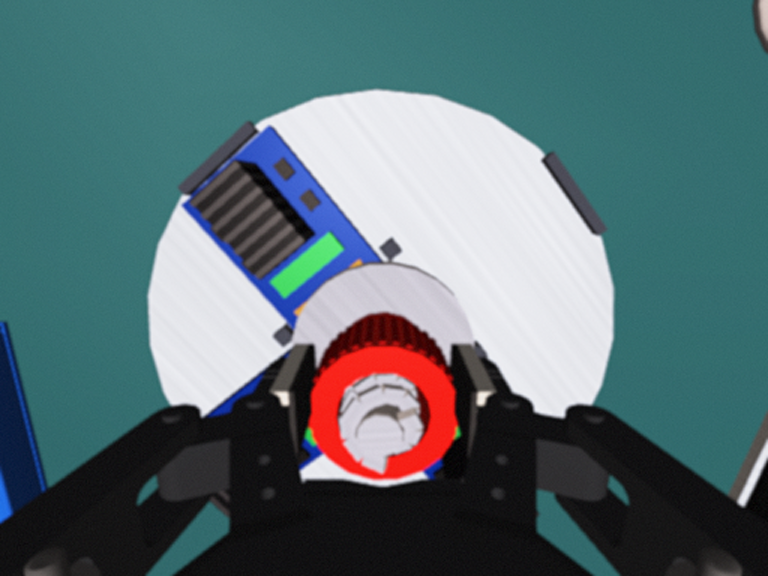

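```bash
python3 - <<'E'
from h import *
for n,p,o in (('w2',[576.5,122.4,79.1],[3.14,0,-1.308]),('w3',[587.5,125.2,71.8],[-3.12,.001,-1.305])):
    im=cv2.imread(f'pics/{n}.png')[:,:,::-1]; C=cam('wrist',{'ee_pos':p,'orientation':o})
    m=mask(im,(0,200,180),(6,255,255)); c=blobs(m,200)[0]
    (x,y),rad=cv2.minEnclosingCircle(c); e=cv2.fitEllipse(c);print(n,x,y,rad,e,onz(C,np.array(e[0])/1.5,87.5))
    print('expected px of [576,122,87.5] x1.5',proj(C,[576,122,87.5])*1.5,'tcp',proj(C,p)*1.5)
print(r.state()['effort'],r.state()['torque'],r.state()['ft_force'])
im=capture('top');save(im,'t3',(80,110,270,250))
E
```

```text
w2 380.24615478515625 373.0105895996094 73.30720520019531 ((380.6558837890625, 370.6383972167969), (130.53680419921875, 144.41921997070312), 91.51490783691406) [577.54096134 123.20587927  87.5       ]
expected px of [576,122,87.5] x1.5 [382.82393525 375.28899278] tcp [382.11346053 363.31524519]
w3 382.58197021484375 411.73419189453125 74.95220947265625 ((383.1723327636719, 411.32806396484375), (131.76239013671875, 147.33302307128906), 90.71959686279297) [577.32980703 122.024285    87.5       ]
expected px of [576,122,87.5] x1.5 [382.21683128 414.70362075] tcp [382.11346053 363.31524519]
[-3.52035044e-01 -4.49165976e+01  2.60108578e+01 -2.00800253e-01
 -2.01443383e-01 -1.11585090e-02] [ 0.12156974  0.01157561 -0.05876945] [ 0.28582201  0.60516318 -1.49642312]
```

View pics/t3.png

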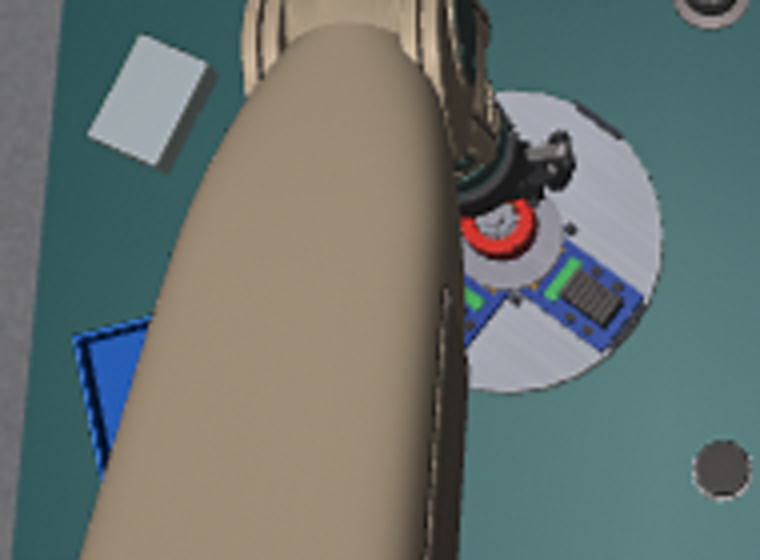

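The gripper was pushed up and out while closing (TCP is at 587,125,72). The wheel and boards look undisturbed. I'll open, rise, re-centre and repeat stepwise.

```bash
python3 -m creep '[[1,0,0,0,0,0,0],[1,0,0,0,0,0,0],[1,0,0,0,0,0,0],[1,0,0,0,0,0,0]]'; python3 -c "
from h import *
to([577,122.5,70],-1.3)"
```

```text
clock: 5.28
ee_pos: [588.8, 124.6, 72.5]
orientation: [-3.118, -0.001, -1.305]
ft_force: [0.5, -0.5, 0.0]
grip_width: 1.003
TCP [588.8 124.6  72.5] ypr [-3.118e+00 -1.000e-03 -1.305e+00] shift [-0.009  0.1    0.018] turn0 [-0.0038 -0.0002 -0.0008] turn1 [-3.000e-04  5.900e-03  4.991e-01] q6 2.98 F [ 0.5 -0.5  0. ] w 1.00 t 5.28
```

```bash
python3 -m creep '[[1,0,0.1,0.02,-0.004,0,0],[1,0,0,0,0,0,0]]'; python3 -m creep '[[1,0,0,0.06,0,0,0]]';python3 -m creep '[[1,0,0,0,0,0,0]]'; python3 -c "
from h import *
to([577,122.5,60],-1.3)"
```

```text
clock: 5.52
ee_pos: [576.3, 121.2, 69.6]
orientation: [3.138, -0.001, -1.305]
ft_force: [0.2, -0.0, -0.1]
grip_width: 1.001
clock: 5.65
ee_pos: [577.0, 121.2, 62.7]
orientation: [3.14, -0.001, -1.305]
ft_force: [-0.4, -0.3, -0.3]
grip_width: 1.001
clock: 5.78
ee_pos: [576.1, 121.2, 61.7]
orientation: [3.138, -0.001, -1.305]
ft_force: [0.8, 0.6, -0.3]
grip_width: 1.003
TCP [576.1 121.2  61.7] ypr [ 3.138e+00 -1.000e-03 -1.305e+00] shift [-0.009 -0.011  0.014] turn0 [ 0.0006 -0.0002 -0.0008] turn1 [-2.000e-04 -9.000e-04  4.992e-01] q6 2.97 F [ 0.8  0.6 -0.3] w 1.00 t 5.78
```

```bash
for i in 1 2 3 4; do python3 -m creep '[[-1,0,0,0,0,0,0]]' 25 | tr '\n' ' '; echo; done; python3 -c "
from h import *
to([577,122.5,60],-1.3)"
```

```text
clock: 5.9 ee_pos: [576.2, 121.2, 61.6] orientation: [3.138, -0.001, -1.305] ft_force: [-1.0, 0.6, 0.6] grip_width: 0.818 
clock: 6.02 ee_pos: [576.0, 121.8, 61.8] orientation: [3.138, 0.001, -1.305] ft_force: [-4.7, 0.2, 7.9] grip_width: 0.613 
clock: 6.15 ee_pos: [576.0, 122.0, 62.0] orientation: [3.138, 0.001, -1.305] ft_force: [-0.6, 0.7, 0.7] grip_width: 0.619 
clock: 6.28 ee_pos: [576.0, 122.0, 62.0] orientation: [3.138, 0.001, -1.305] ft_force: [-0.0, -0.6, -0.4] grip_width: 0.616 
TCP [576. 122.  62.] ypr [ 3.138e+00  1.000e-03 -1.305e+00] shift [-0.002 -0.009  0.017] turn0 [ 0.0005  0.0001 -0.0008] turn1 [ 2.000e-04 -9.000e-04  4.992e-01] q6 2.97 F [-0.  -0.6 -0.4] w 0.62 t 6.28
```

```bash
python3 -m creep '[[-1,0,0,0,0,0,0],[-1,0,0,-0.007,0,0,-0.028],[-1,0,0,-0.007,0,0,-0.028],[-1,0,0,-0.007,0,0,-0.028]]' 60; python3 -c "
from h import *
to([577,122.5,60],-1.3)
save(capture('wrist'),'w4')"
```

```text
clock: 6.78
ee_pos: [575.6, 123.3, 64.5]
orientation: [3.141, 0.005, -0.76]
ft_force: [-0.9, 1.2, 1.0]
grip_width: 0.604
TCP [575.6 123.3  64.5] ypr [ 3.141  0.005 -0.76 ] shift [ 0.013 -0.004  0.038] turn0 [0.0003 0.0008 0.0859] turn1 [-1.000e-03  4.000e-04 -4.141e-01] q6 2.43 F [-0.9  1.2  1. ] w 0.60 t 6.78
```

View pics/w4.png

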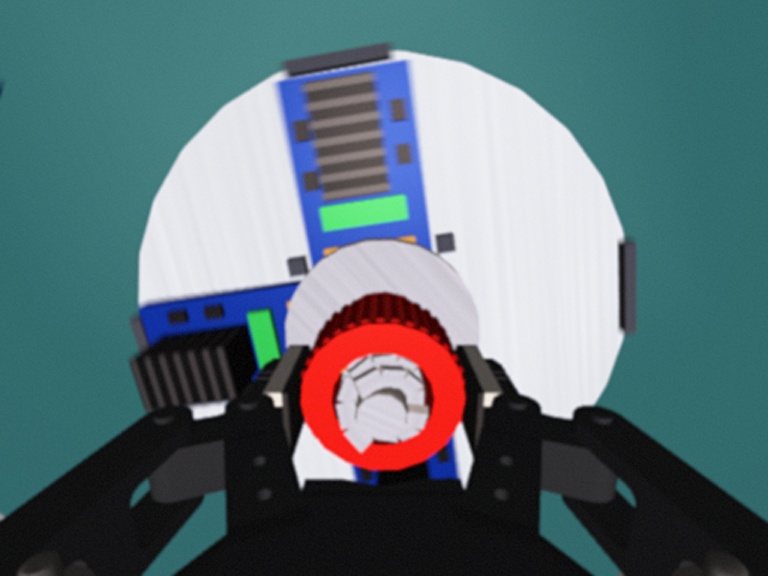

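```bash
python3 -m creep '[[-1,0,0,-0.007,0,0,-0.028],[-1,0,0,-0.007,0,0,-0.028],[-1,0,0,-0.007,0,0,-0.028],[-1,0,0,-0.007,0,0,-0.028],[-1,0,0,-0.007,0,0,-0.028],[-1,0,0,-0.007,0,0,-0.028],[-1,0,0,-0.007,0,0,-0.028],[-1,0,0,-0.007,0,0,-0.028]]' ; python3 -c "
from h import *
to([577,122.5,70],-1.3)
save(capture('wrist'),'w5')"
```

```text
clock: 7.82
ee_pos: [573.9, 123.5, 71.4]
orientation: [-3.134, 0.003, 0.676]
ft_force: [-1.4, 0.2, 1.1]
grip_width: 0.599
TCP [573.9 123.5  71.4] ypr [-3.134e+00  3.000e-03  6.760e-01] shift [0.015 0.022 0.012] turn0 [-2.000e-04  1.500e-03  3.144e-01] turn1 [-0.0013 -0.0002 -0.1856] q6 0.99 F [-1.4  0.2  1.1] w 0.60 t 7.83
```

View pics/w5.png

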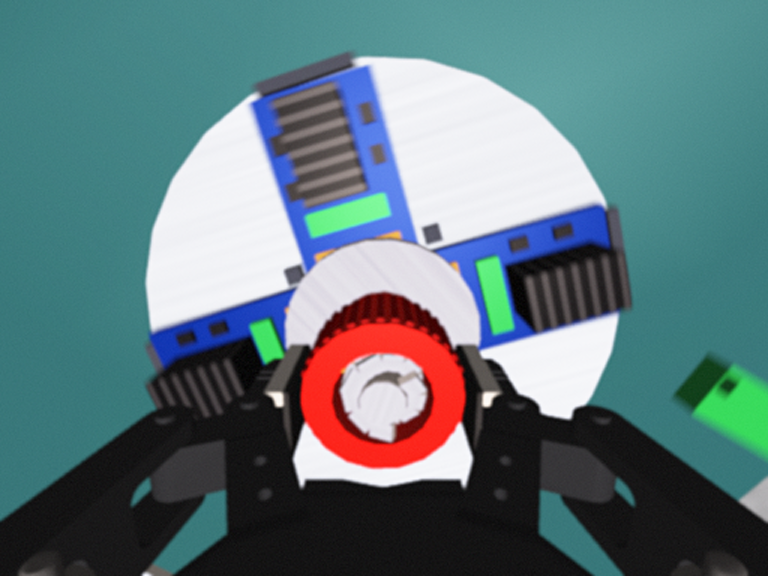

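```bash
python3 -m creep '[[-1,0.01,0.01,-0.007,0,0,-0.028],[-1,0,0,-0.007,0,0,-0.028],[-1,0,0,-0.007,0,0,-0.028],[-1,0,0,-0.007,0,0,-0.028],[-1,0,0,-0.007,0,0,-0.028],[-1,0,0,-0.007,0,0,-0.028],[-1,0,0,-0.007,0,0,-0.028],[-1,0,0,-0.007,0,0,-0.028]]' ; python3 -c "
from h import *
to([577,122.5,70],-1.3)
save(capture('wrist'),'w6')"
```

```text
clock: 8.88
ee_pos: [573.6, 121.8, 78.2]
orientation: [-3.132, -0.006, 2.093]
ft_force: [-0.5, -0.8, 2.5]
grip_width: 0.599
TCP [573.6 121.8  78.2] ypr [-3.132 -0.006  2.093] shift [-0.01   0.028  0.068] turn0 [ 0.0012 -0.0023 -0.46  ] turn1 [-0.0016 -0.0008  0.04  ] q6 -0.42 F [-0.5 -0.8  2.5] w 0.60 t 8.88
```

View pics/w6.png

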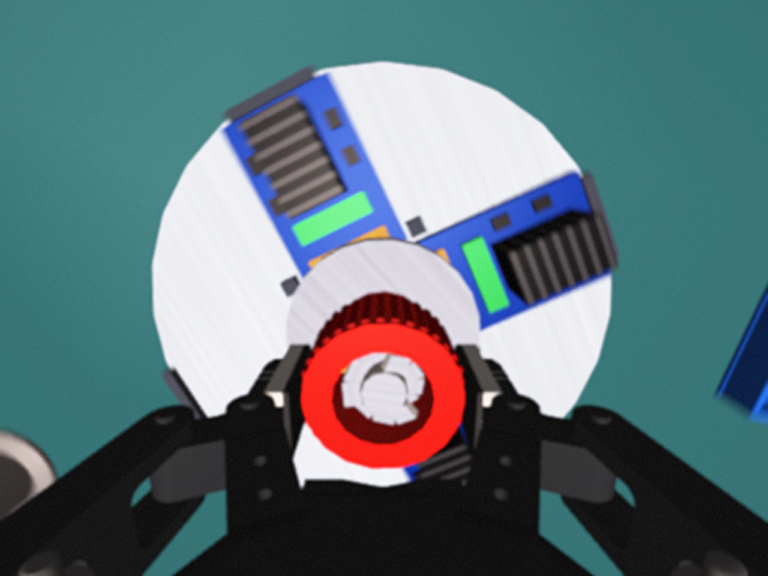

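```bash
python3 -m creep '[[-1,-0.005,0.01,-0.007,0,0,-0.028],[-1,0,0,-0.007,0,0,-0.028],[-1,0,0,-0.007,0,0,-0.028],[-1,0,0,-0.007,0,0,-0.028],[-1,0,0,-0.007,0,0,-0.028],[-1,0,0,-0.007,0,0,-0.028],[-1,0,0,-0.007,0,0,-0.028],[-1,0,0,-0.007,0,0,-0.028]]' ; python3 -m creep '[[-1,0,0,-0.007,0,0,-0.028],[-1,0,0,-0.03,0,0,0],[-1,0,0,-0.03,0,0,0]]'; python3 -c "
from h import *
to([577,122.5,70],-1.3)
save(capture('wrist'),'w7')"
```

```text
clock: 9.93
ee_pos: [575.0, 121.2, 85.0]
orientation: [3.138, -0.011, -2.786]
ft_force: [-1.0, 1.7, 1.0]
grip_width: 0.604
clock: 10.3
ee_pos: [574.5, 120.7, 92.1]
orientation: [3.137, -0.012, -2.622]
ft_force: [0.4, -0.2, -1.8]
grip_width: 0.6
TCP [574.5 120.7  92.1] ypr [ 3.137 -0.012 -2.622] shift [-0.027  0.001  0.184] turn0 [ 0.0019 -0.0011 -0.2105] turn1 [-0.0011 -0.002   0.2895] q6 -1.99 F [ 0.4 -0.2 -1.8] w 0.60 t 10.30
```

View pics/w7.png

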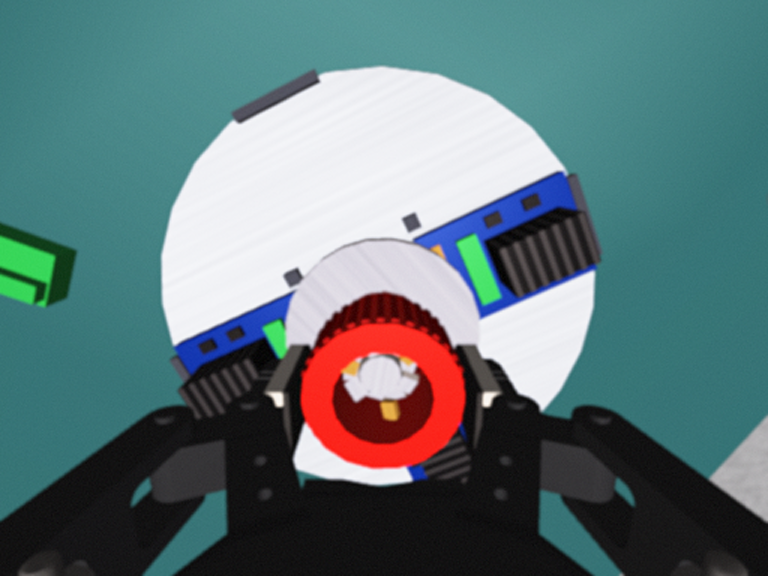

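```bash
python3 -m creep '[[-1,0,0,-0.1,0,0,0],[-1,0,0,-0.15,0,0,0],[-1,0,0,-0.2,0,0,0],[-1,0,0,-0.2,0,0,0],[-1,0,0,-0.2,0,0,0],[-1,0,0,0,0,0,0],[-1,0,0,0,0,0,0]]'; python3 -c "
from h import *
im=capture('top');C=cam('top')
save(im,'t8',(60,110,250,250))
for c in blobs(mask(im,(105,130,60),(125,255,255)),700):
    (x,y),wh,a=cv2.minAreaRect(c); print(x,y,wh,a,onz(C,(x,y),26),cv2.boxPoints(cv2.minAreaRect(c)).round(1).tolist())
to([444,365,190])
save(capture('wrist'),'w8')"
```

```text
clock: 11.22
ee_pos: [577.0, 120.8, 203.6]
orientation: [3.139, -0.007, -2.629]
ft_force: [-0.3, 0.0, -2.2]
grip_width: 0.601
477.5 122.0 (36.0, 43.0) 90.0 [ 742.33445787 -700.68980921   26.        ] [[456.0, 104.0], [499.0, 104.0], [499.0, 140.0], [456.0, 140.0]]
TCP [577.2 120.9 203.6] ypr [ 3.139 -0.007 -2.629] shift [-0.031  2.317  0.118] q6 -1.99 F [-0.2 -0.5 -1.8] w 0.60 t 11.28
```

View pics/w8.png

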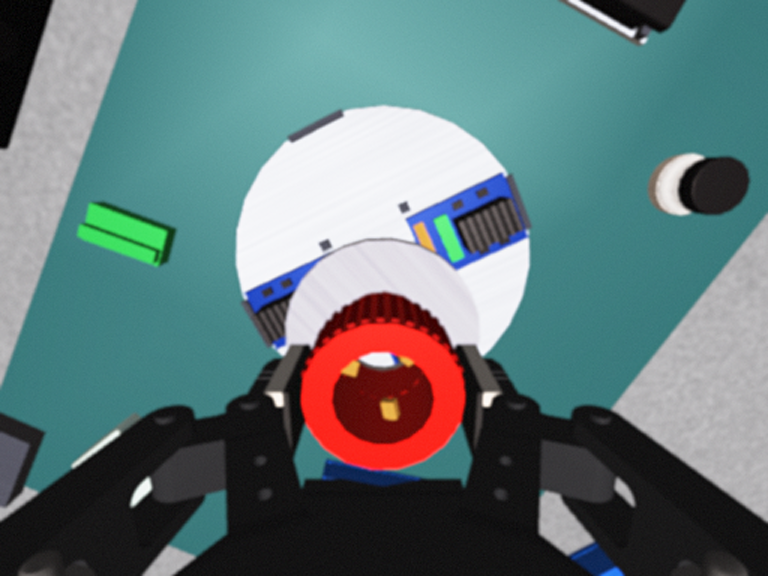

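View pics/t8.png

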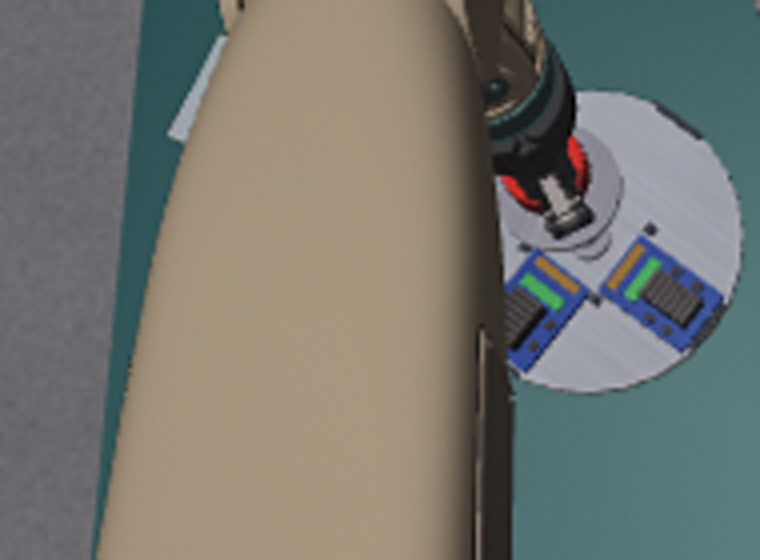

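```bash
python3 -m creep '[[-1,0,0.4,0,0,0,0],[-1,0,0.4,0,0,0,0],[-1,0,0.4,0,0,0,0],[-1,0,0.3,0,0,0,0],[-1,0,0,0,0,0,0]]'; python3 -c "
from h import *
im=capture('top');C=cam('top')
save(im,'t9',(60,110,250,250))
im=capture('scene');C=cam('scene')
save(im,'s9')
to([444,365,190])
st=r.state()
save(capture('wrist'),'w9')"
```

```text
clock: 11.95
ee_pos: [483.7, 280.2, 197.2]
orientation: [3.137, -0.017, -2.632]
ft_force: [0.3, -1.0, -2.7]
grip_width: 0.603
TCP [485.  278.6 197.3] ypr [ 3.138 -0.017 -2.635] shift [-0.052  0.795  0.063] q6 -1.67 F [ 0.1 -0.5 -1.3] w 0.60 t 12.05
```

View pics/w9.png

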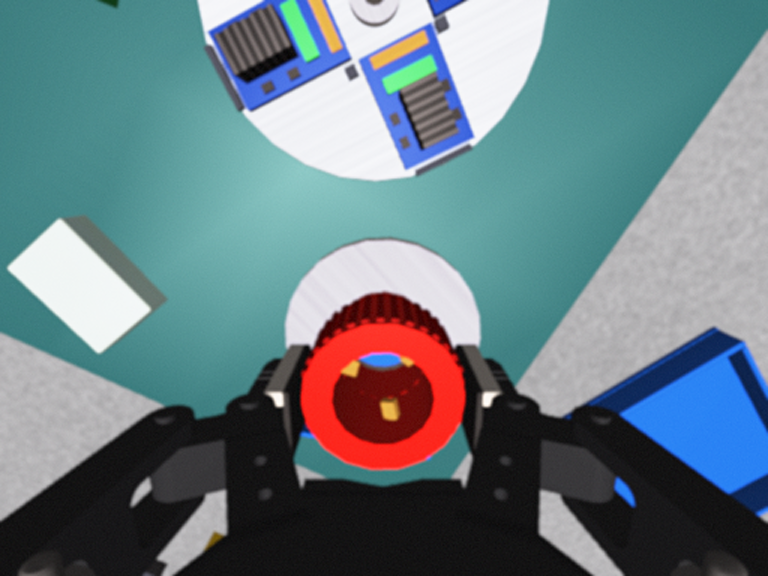

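View pics/s9.png

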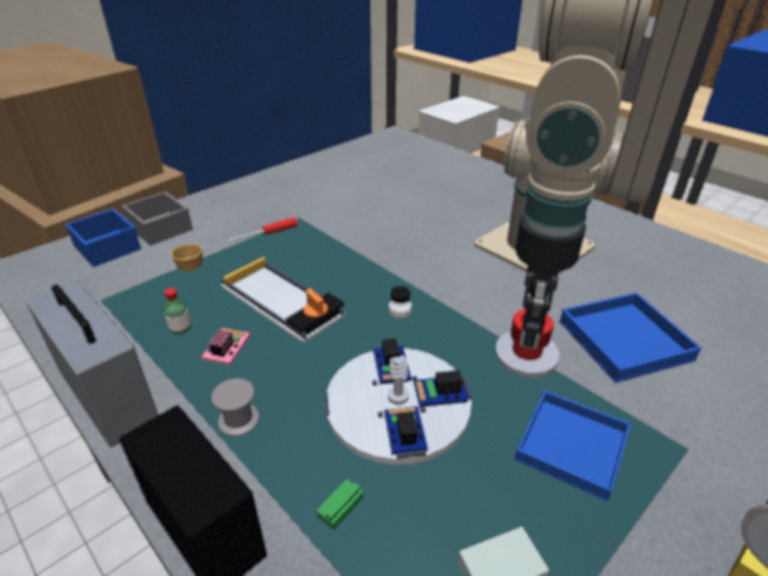

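View pics/t9.png

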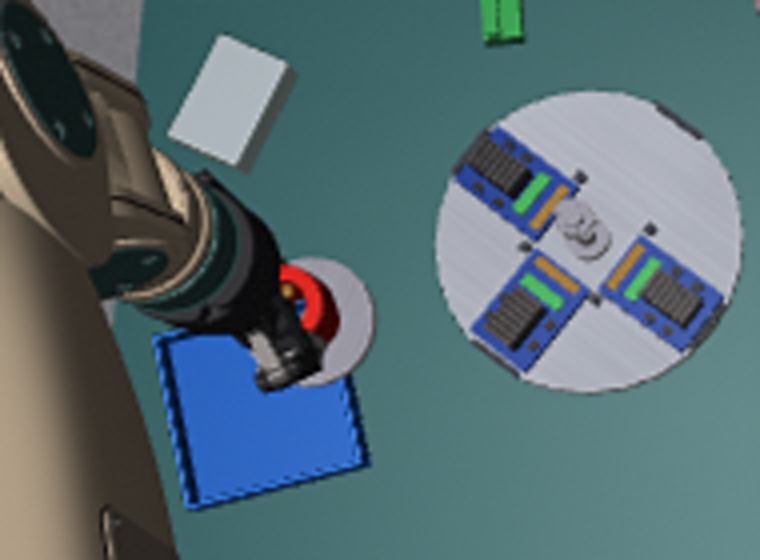

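```bash
python3 - <<'E'
from h import *
C=cam('top'); cs=np.array([(250,293),(289,466),(110,510),(73,337)])/4+[80,110]
P=np.array([onz(C,c,26) for c in cs]); print(P.round(0),P.mean(0)); print([np.linalg.norm(P[i]-P[i-1]).round() for i in range(4)])
C=cam('scene'); cs=np.array([(549,394),(630,433),(607,495),(516,460)])/1.5
P=np.array([onz(C,c,26) for c in cs[:]]); print(P.round(0),P.mean(0))
p=np.array([444,365,190]); to(p)
E
```

```text
[[527. 314.  26.]
 [397. 276.  26.]
 [361. 407.  26.]
 [490. 446.  26.]] [443.43544603 360.7047495   26.        ]
[np.float64(137.0), np.float64(135.0), np.float64(136.0), np.float64(135.0)]
[[401. 292.  26.]
 [381. 419.  26.]
 [501. 446.  26.]
 [544. 329.  26.]] [456.55828388 371.78981608  26.        ]
TCP [485.6 278.2 197.6] ypr [ 3.138 -0.016 -2.636] shift [-0.048  0.801  0.065] q6 -1.67 F [ 0.6 -0.2 -2.4] w 0.60 t 12.10
```

```bash
python3 -m creep '[[-1,-0.02,0.4,0,0,0,0],[-1,-0.02,0.36,0,0,0,0],[-1,0,0,0,0,0,0]]'; python3 -c "
from h import *
to([444,361,50],-2.636)
im=capture('top');save(im,'t10',(60,110,250,250))"
```

```text
clock: 12.48
ee_pos: [448.2, 358.9, 197.0]
orientation: [3.14, -0.016, -2.644]
ft_force: [-0.4, 0.3, -2.6]
grip_width: 0.598
TCP [448.2 358.9 197. ] ypr [ 3.14  -0.016 -2.644] shift [0.002 0.03  1.226] turn0 [ 0.0003 -0.0025 -0.0013] turn1 [-0.004  -0.0005  0.4987] q6 -1.51 F [-0.4  0.3 -2.6] w 0.60 t 12.47
```

View pics/t10.png

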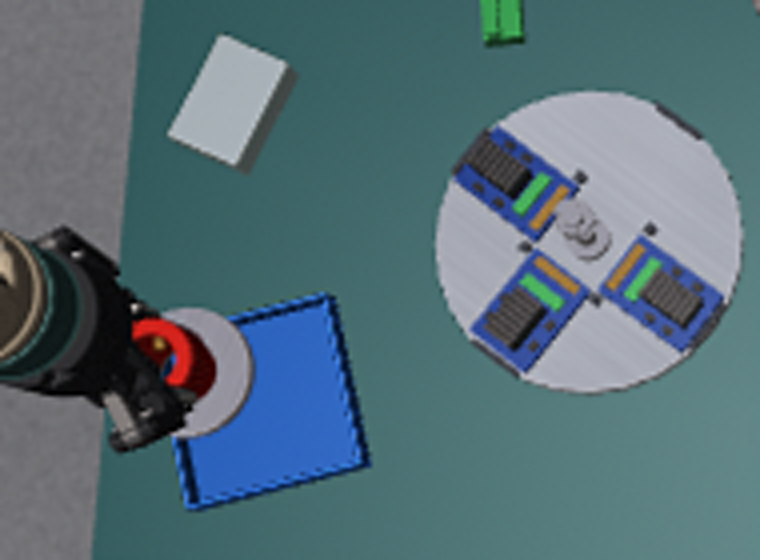

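```bash
python3 -m creep '[[-1,0,0.03,0.3,0,-0.0025,0],[-1,0,0,0.35,0,0,0],[-1,0,0,0.35,0,0,0],[-1,0,0,0.15,0,0,0],[-1,0,0,0,0,0,0]]'; python3 -c "
from h import *
to([444,361,41],-2.636)
im=capture('top');save(im,'t11',(60,110,250,250))"
```

```text
clock: 13.15
ee_pos: [453.6, 353.7, 56.3]
orientation: [-3.139, 0.003, -2.657]
ft_force: [0.0, 1.0, -2.1]
grip_width: 0.601
TCP [453.6 353.7  56.3] ypr [-3.139e+00  3.000e-03 -2.657e+00] shift [0.042 0.092 0.127] turn0 [-0.0005  0.0005 -0.0033] turn1 [0.0008 0.0008 0.4967] q6 -1.50 F [ 0.   1.  -2.1] w 0.60 t 13.15
```

View pics/t11.png

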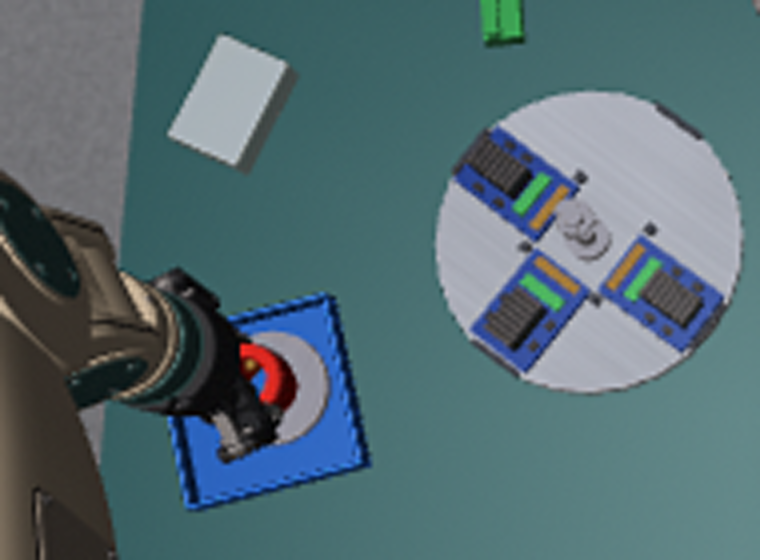

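```bash
python3 -m creep '[[-1,0.042,0.09,0,0,0,0],[-1,0,0,0,0,0,0],[-1,0,0,0.1,0,0,0],[-1,0,0,0,0,0,0]]'; python3 -m creep '[[-1,0,0,0.02,0,0,0]]'; python3 -c "
from h import *
to([444,361,41],-2.636)"
```

```text
clock: 13.7
ee_pos: [447.1, 362.8, 48.2]
orientation: [-3.139, 0.011, -2.658]
ft_force: [0.4, -0.2, -2.7]
grip_width: 0.597
clock: 13.82
ee_pos: [447.6, 363.1, 46.1]
orientation: [-3.139, 0.013, -2.658]
ft_force: [-0.0, -0.5, -2.1]
grip_width: 0.605
TCP [447.6 363.1  46.1] ypr [-3.139  0.013 -2.658] shift [ 0.035 -0.001  0.042] turn0 [-0.0004  0.002  -0.0035] turn1 [0.0031 0.0007 0.4965] q6 -1.48 F [-0.  -0.5 -2.1] w 0.60 t 13.82
```

```bash
python3 -m creep '[[-1,0.03,0,0.02,0,0.002,0]]';  python3 -m creep '[[-1,0,0,0.02,0,0,0]]'; python3 -m creep '[[-1,0,0,0.015,0,0,0]]'; python3 -c "
from h import *
to([444,361,41],-2.636)"
```

```text
clock: 13.95
ee_pos: [444.2, 361.4, 43.5]
orientation: [-3.139, -0.001, -2.658]
ft_force: [0.3, 0.3, -2.7]
grip_width: 0.601
clock: 14.08
ee_pos: [444.0, 361.2, 42.0]
orientation: [-3.139, -0.002, -2.658]
ft_force: [-4.8, -4.3, 18.2]
grip_width: 0.601
clock: 14.2
ee_pos: [444.1, 361.2, 42.0]
orientation: [-3.139, -0.002, -2.658]
ft_force: [-3.9, -3.1, 13.8]
grip_width: 0.599
TCP [444.1 361.2  42. ] ypr [-3.139e+00 -2.000e-03 -2.658e+00] shift [ 0.001 -0.001  0.009] turn0 [-0.0005 -0.0003 -0.0035] turn1 [-0.0005  0.0007  0.4965] q6 -1.48 F [-3.9 -3.1 13.8] w 0.60 t 14.20
```

```bash
python3 -m creep '[[1,0,0,0,0,0,0],[1,0,0,0,0,0,0],[1,0,0,0,0,0,0],[1,0,0,-0.2,0,0,0],[1,0,0,-0.4,0,0,0],[1,0,0,-0.4,0,0,0],[1,0,-0.4,-0.3,0,0,0],[1,0,-0.3,0,0,0,0]]'; python3 -c "
from h import *
im=capture('top');save(im,'t12',(60,110,250,250))
im=capture('wrist');save(im,'w12')
to([500,122,200],-2.636)"
```

```text
clock: 15.2
ee_pos: [484.3, 287.9, 202.7]
orientation: [-3.138, -0.001, -2.653]
ft_force: [0.8, 1.1, -0.3]
grip_width: 1.002
TCP [483.4 285.7 200. ] ypr [-3.137 -0.006 -2.657] shift [ 0.513 -1.271  0.008] turn0 [-0.0007 -0.0009 -0.0033] turn1 [-0.0014  0.001   0.4967] q6 -1.63 F [-0.4 -0.4  0.1] w 1.00 t 15.30
```

View pics/t12.png

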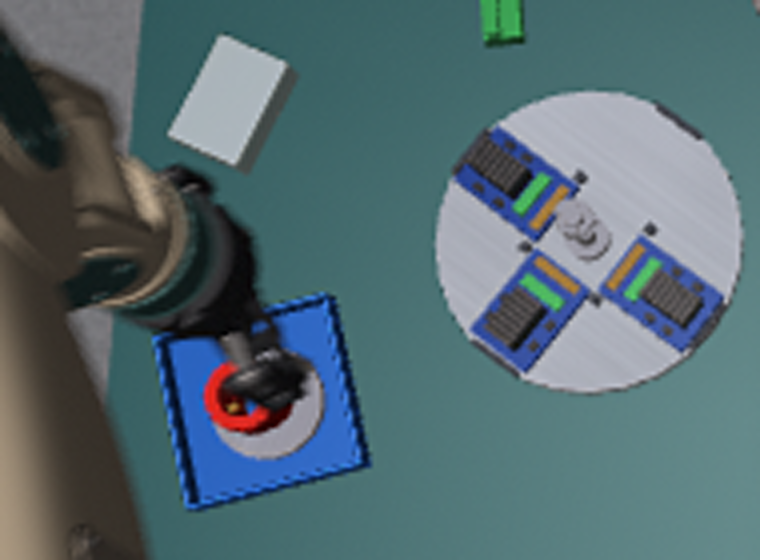

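View pics/w12.png

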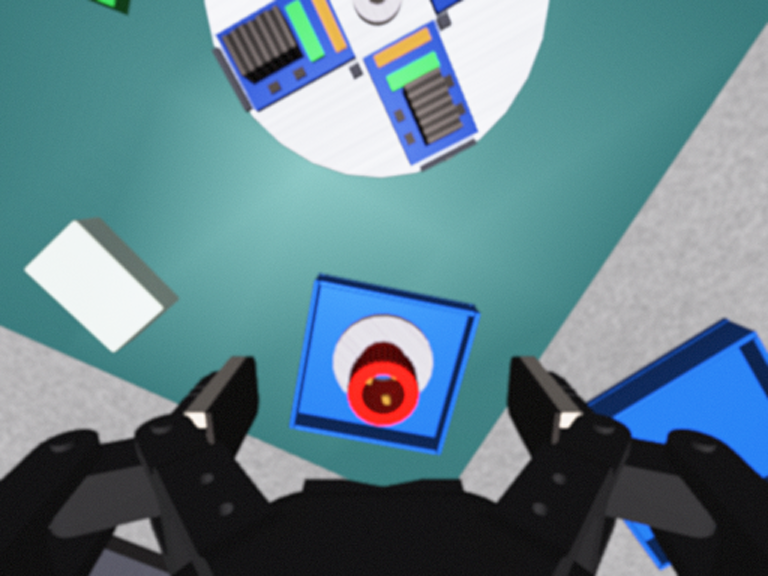

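The wheel stands upright near the tray's middle (tray centre about (385,360), wheel (383,365)). Now the board poses.

```bash
python3 - <<'E'
from h import *
C=cam('top'); S=np.array([577,122.3])
for c in [(418,162),(435,310),(592,297)]:
    P=onz(C,np.array(c)/4+[80,110],53.5); d=P[:2]-S; print(P.round(1),np.linalg.norm(d).round(1),np.degrees(np.arctan2(d[1],d[0])).round(1))
im=np.load('top0.npy')
# jig rim dark clip & plate circle check
m=mask(im,(0,0,120),(180,60,255)); 
for c in blobs(m,2000)[:4]: print(cv2.minEnclosingCircle(c),onz(C,cv2.minEnclosingCircle(c)[0],16))
E
```

```text
[624.1 186.5  53.5] 79.6 53.7
[512.6 167.8  53.5] 78.9 144.8
[525.2  52.7  53.5] 86.8 -126.7
((254.79452514648438, 56.99996566772461), 260.6631774902344) [946.93941714 -13.75827808  16.        ]
((234.8609161376953, 309.6798400878906), 84.72590637207031) [163.7534099   22.12035162  16.        ]
((206.5, 169.5), 38.684722900390625) [575.9473932  123.79965498  16.        ]
```

```bash
python3 - <<'E'
from h import *
C=cam('top')
f=lambda c,z:onz(C,np.array(c)/6+[260,140],z)
S=np.array([f(c,36) for c in [(130,131),(219,130),(230,345),(136,350)]]);print(S.round(1)); print([np.linalg.norm(S[i]-S[i-1]).round() for i in range(4)])
F=np.array([f(c,30) for c in [(605,120),(627,120),(641,322),(622,322)]]);print(F.round(1));print([np.linalg.norm(F[i]-F[i-1]).round() for i in range(4)])
F=np.array([f(c,38) for c in [(605,120),(627,120),(641,322),(622,322)]]);print(F.round(1));print([np.linalg.norm(F[i]-F[i-1]).round() for i in range(4)])
K=f((183,237),41);print('knob disc',K, 'bar',f((137,237),71),f((231,232),71))
E
```

```text
[[ 600.7 -104.6   36. ]
 [ 602.3 -149.    36. ]
 [ 493.7 -155.7   36. ]
 [ 490.  -109.4   36. ]]
[np.float64(111.0), np.float64(45.0), np.float64(109.0), np.float64(46.0)]
[[ 613.6 -343.1   30. ]
 [ 613.9 -354.1   30. ]
 [ 511.3 -359.5   30. ]
 [ 511.1 -350.1   30. ]]
[np.float64(103.0), np.float64(11.0), np.float64(103.0), np.float64(9.0)]
[[ 611.6 -341.    38. ]
 [ 611.8 -351.9   38. ]
 [ 510.  -357.2   38. ]
 [ 509.8 -347.9   38. ]]
[np.float64(102.0), np.float64(11.0), np.float64(102.0), np.float64(9.0)]
knob disc [ 546.38001724 -131.43289842   41.        ] bar [ 540.01455874 -107.0200487    71.        ] [ 543.59284975 -152.17242093   71.        ]
```

```bash
python3 -m creep '[[1,0,0,0,0,0,0.029],[1,0,0,0,0,0,0.029],[1,0,0,0,0,0,0.029],[1,0,0,0,0,0,0.029],[1,0,0,0,0,0,0.029],[1,0,0,0,0,0,0.029],[1,0,0,0,0,0,0.029],[1,0,0,0,0,0,0.029]]' >/dev/null; python3 -m creep '[[1,0,0,0,0,0,0.029],[1,0,0,0,0,0,0.029],[1,0,0,0,0,0,0.029],[1,0,0,0,0,0,0.029],[1,0,0,0,0,0,0.029],[1,0,0,0,0,0,0.029],[1,0,0,0,0,0,0]]'; python3 -c "
from h import *
to([511,169,170],np.radians(54.3))"
```

```text
clock: 17.18
ee_pos: [472.5, 290.8, 188.1]
orientation: [-3.126, 0.021, 1.003]
ft_force: [0.0, 0.0, 0.7]
grip_width: 1.001
TCP [472.5 290.8 188.1] ypr [-3.126  0.021  1.003] shift [-0.68   0.819  0.152] turn0 [-0.0024  0.0035  0.0088] turn1 [-0.0054 -0.0038 -0.4911] q6 1.00 F [0.  0.  0.7] w 1.00 t 17.18
```

```bash
python3 -m creep '[[1,-0.3,0.36,0,-0.0024,0.0035,0.0088],[1,-0.3,0.36,0,0,0,0],[1,-0.15,0.17,0.1,0,0,0],[1,0,0,0,0,0,0]]'; cat > look.py <<'E'
from h import *
import sys
def look(name):
    st=r.state();im=capture('wrist');C=cam('wrist',st);save(im,name);np.savez(name+'.npz',im=im,K=C[0],T=C[1]);return im,C
def load(name):
    d=np.load(name+'.npz');return d['im'],(d['K'],d['T'])
E
python3 -c "
from look import *
to([511,169,170],np.radians(54.3));im,C=look('w13')
"
```

```text
clock: 17.68
ee_pos: [510.3, 155.4, 174.5]
orientation: [-3.141, -0.001, 0.963]
ft_force: [-0.6, 0.6, 0.2]
grip_width: 0.996
TCP [510.3 155.4 174.5] ypr [-3.141e+00 -1.000e-03  9.630e-01] shift [ 0.096 -0.06   0.038] turn0 [-0.0002 -0.0002  0.0025] turn1 [ 3.000e-04 -3.000e-04 -4.975e-01] q6 0.78 F [-0.6  0.6  0.2] w 1.00 t 17.68
```

View pics/w13.png

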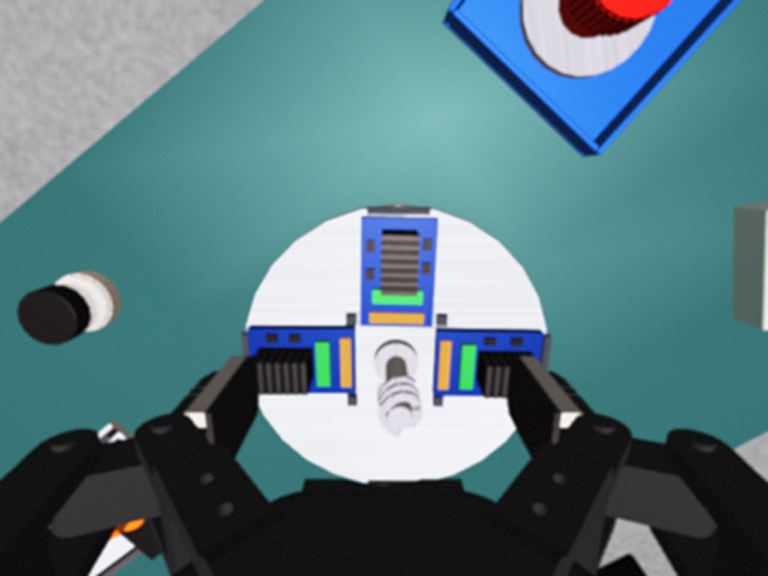

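```bash
python3 - <<'E'
from look import *
im,C=load('w13')
f=lambda c,z:onz(C,np.array(c)/1.5,z)
s=np.array([f(c,53.5) for c in [(380,232),(419,233),(420,293),(380,293)]]);print('sinkA',s.round(1)[:,:2].tolist(),s.mean(0).round(1),[np.linalg.norm(s[i]-s[i-1]).round(1) for i in range(4)])
b=np.array([f(c,25.5) for c in [(362,217),(438,219),(434,326),(359,324)]]);print('bA',b.round(1)[:,:2].tolist(),b.mean(0).round(1),[np.linalg.norm(b[i]-b[i-1]).round(1) for i in range(4)])
for e in [(b[0]-b[3]),(b[1]-b[2])]: print(np.degrees(np.arctan2(e[1],e[0])))
e=f((545,331),25.5)-f((248,327),25.5); print('edge',np.degrees(np.arctan2(e[1],e[0])))
print('stud tip',f((400,415),98.5),'base',f((396,358),24))
E
```

```text
sinkA [[483.4, 172.8], [497.9, 192.6], [531.1, 171.5], [516.2, 150.0]] [507.2 171.7  53.5] [np.float64(39.9), np.float64(24.6), np.float64(39.3), np.float64(26.2)]
bA [[470.9, 166.2], [502.0, 208.5], [566.4, 163.6], [533.4, 118.9]] [518.2 164.3  25.5] [np.float64(78.4), np.float64(52.4), np.float64(78.6), np.float64(55.5)]
142.87227666330216
145.12410101903725
edge 54.37256871677429
stud tip [573.96990544 124.30937111  98.5       ] base [572.25954608 125.62497929  24.        ]
```

```bash
python3 -c "
from h import *
to([508.2,171.4,80],np.radians(54.3))"; 
```

```text
TCP [510.8 156.3 175.3] ypr [-3.141e+00 -2.000e-03  9.640e-01] shift [ 0.089 -0.089  0.794] turn0 [-0.     -0.0004  0.0026] turn1 [ 6.000e-04 -1.000e-04 -4.974e-01] q6 0.78 F [ 0.1 -0.4 -0.6] w 1.00 t 17.73
```

```bash
python3 -m creep '[[0,0.09,-0.09,0,0,0,0.0026],[0,0,0,0.4,0,0,0],[0,0,0,0.4,0,0,0],[0,0,0,0,0,0,0]]'; python3 -c "
from look import *
to([508.2,171.4,32],np.radians(54.3));look('w14')"
```

```text
clock: 18.23
ee_pos: [510.0, 178.1, 80.3]
orientation: [3.14, -0.009, 0.959]
ft_force: [0.0, 0.4, 0.8]
grip_width: 0.5
TCP [510.  178.1  80.3] ypr [ 3.14  -0.009  0.959] shift [-0.058  0.019  0.402] turn0 [ 0.0003 -0.0014  0.0018] turn1 [ 0.0022  0.0005 -0.4982] q6 0.83 F [0.  0.4 0.8] w 0.50 t 18.23
```

View pics/w14.png

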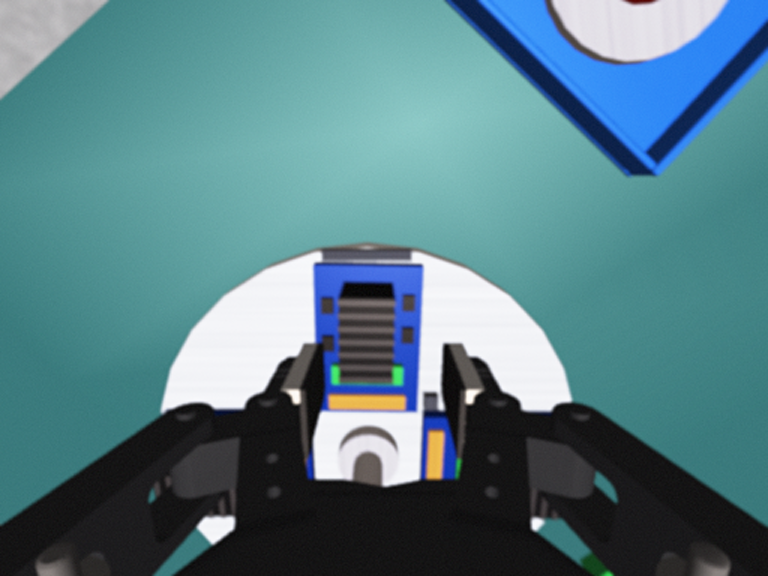

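```bash
python3 -m creep '[[0,-0.058,0.019,0,0,-0.0014,0.0018],[0,0,0,0.15,0,0,0],[0,0,0,0,0,0,0]]'; python3 -c "
from look import *
to([508.2,171.4,32],np.radians(54.3));look('w15')"
```

```text
clock: 18.65
ee_pos: [514.2, 172.8, 68.9]
orientation: [3.13, -0.01, 0.949]
ft_force: [-0.2, -0.0, -0.5]
grip_width: 0.499
TCP [514.2 172.8  68.9] ypr [ 3.13  -0.01   0.949] shift [-0.042 -0.037  0.306] turn0 [ 0.0018 -0.0015  0.0002] turn1 [ 0.0024  0.0028 -0.4998] q6 0.83 F [-0.2 -0.  -0.5] w 0.50 t 18.65
```

View pics/w15.png

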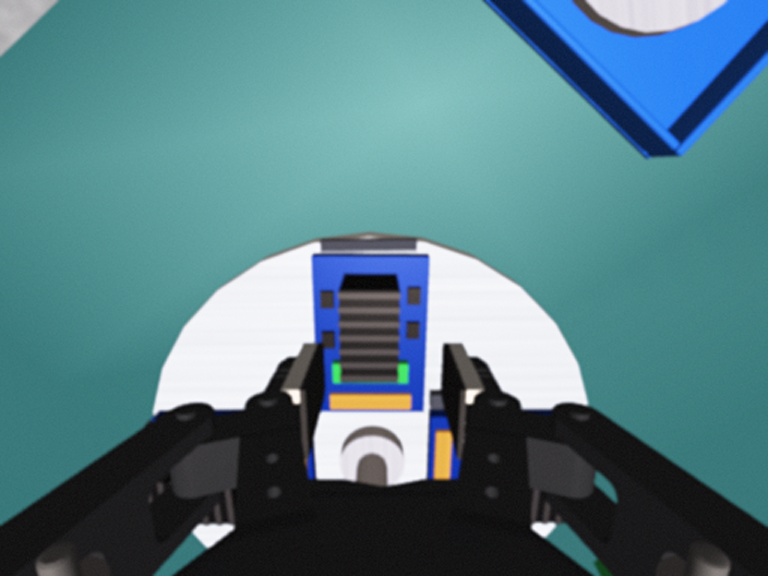

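```bash
python3 -m creep '[[0,-0.042,-0.037,0,0.0018,-0.0015,0],[0,0,0,0,0,0,0],[0,0,0,0,0,0,0]]'; python3 -c "
from look import *
to([508.2,171.4,32],np.radians(54.3))"
```

```text
clock: 19.08
ee_pos: [509.0, 171.4, 70.7]
orientation: [3.14, -0.002, 0.948]
ft_force: [-0.2, 0.2, -0.8]
grip_width: 0.5
TCP [509.  171.4  70.7] ypr [ 3.14e+00 -2.00e-03  9.48e-01] shift [-0.005 -0.006  0.322] turn0 [ 0.0002 -0.0004  0.0001] turn1 [ 6.000e-04  4.000e-04 -4.999e-01] q6 0.83 F [-0.2  0.2 -0.8] w 0.50 t 19.07
```

```bash
python3 -m creep '[[0,-0.005,-0.006,0.11,0,0,0],[0,0,0,0.1,0,0,0],[0,0,0,0.1,0,0,0],[0,0,0,0,0,0,0]]'; python3 -c "
from look import *
to([508.2,171.4,32],np.radians(54.3));look('w16')"
```

```text
clock: 19.58
ee_pos: [507.2, 171.1, 30.0]
orientation: [3.141, -0.001, 0.948]
ft_force: [0.6, 0.2, 0.3]
grip_width: 0.5
TCP [507.2 171.1  30. ] ypr [ 3.141e+00 -1.000e-03  9.480e-01] shift [ 0.006  0.005 -0.017] turn0 [ 0.0001 -0.0002  0.0001] turn1 [ 3.000e-04  1.000e-04 -4.999e-01] q6 0.83 F [0.6 0.2 0.3] w 0.50 t 19.57
```

View pics/w16.png

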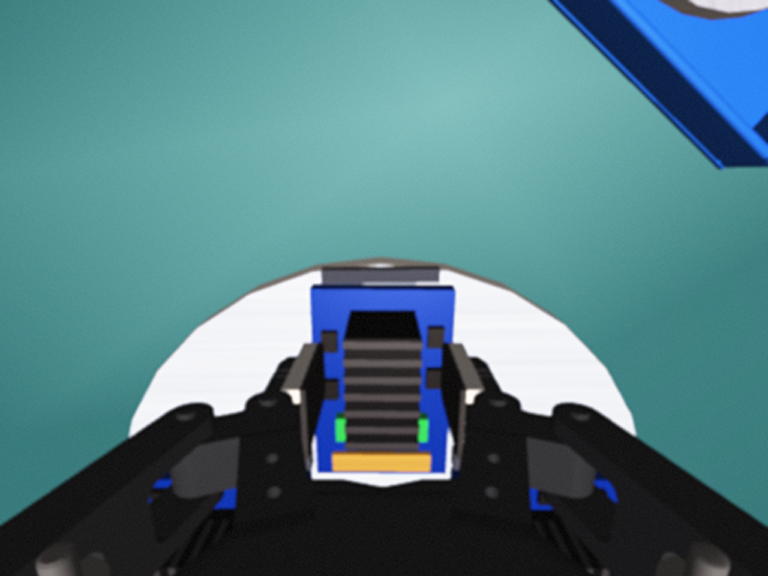

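The heat sink (382,385) is centred between the pads. I'll close gently and then lift.

```bash
python3 -m creep '[[-1,0,0,-0.015,0,0,0],[-1,0,0,0,0,0,0],[-1,0,0,0,0,0,0],[-1,0,0,0,0,0,0]]' 25; python3 -m creep '[[-1,0,0,0,0,0,0],[-1,0,0,-0.1,0,0,0],[-1,0,0,-0.2,0,0,0],[-1,0,0,-0.3,0,0,0],[-1,0,0,-0.4,0,0,0],[-1,0,0,0,0,0,0]]' 50;python3 -c "
from look import *
to([508.2,171.4,32],np.radians(54.3));look('w17')"
```

```text
clock: 20.12
ee_pos: [508.7, 171.5, 33.3]
orientation: [3.139, -0.003, 0.948]
ft_force: [0.5, 0.1, -1.1]
grip_width: 0.271
clock: 20.88
ee_pos: [508.3, 171.4, 159.6]
orientation: [3.139, -0.004, 0.948]
ft_force: [0.3, 0.4, -1.4]
grip_width: 0.269
TCP [508.3 171.4 159.6] ypr [ 3.139 -0.004  0.948] shift [-0.005 -0.004  1.064] turn0 [ 0.0005 -0.0007  0.0001] turn1 [ 0.001   0.0007 -0.4999] q6 0.83 F [ 0.3  0.4 -1.4] w 0.27 t 20.88
```

View pics/w17.png

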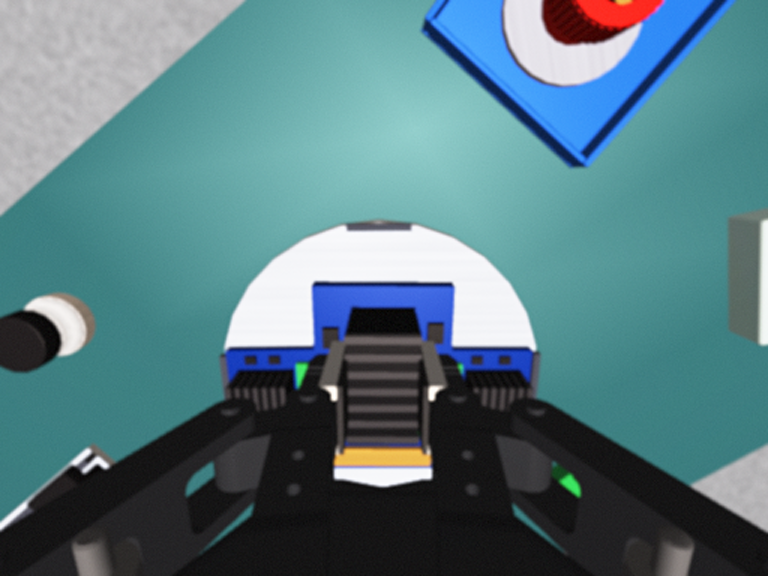

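```bash
python3 -c "
from look import *
to([549,-316,160],np.radians(93.6))"
```

```text
TCP [506.4 171.  157.2] ypr [-3.141e+00 -1.000e-03  9.480e-01] shift [-3.09   2.654 -0.026] turn0 [ 0.000e+00 -1.000e-04 -1.091e-01] turn1 [-2.000e-04 -0.000e+00  3.909e-01] q6 0.83 F [-0.1  0.4 -0.6] w 0.27 t 20.93
```

```bash
python3 -m creep '[[-1,-0.38,0.33,0,0,0,0],[-1,-0.38,0.33,0,0,0,0],[-1,-0.38,0.33,0,0,0,0],[-1,-0.38,0.33,0,0,0,0],[-1,-0.38,0.33,0,0,0,0],[-1,-0.38,0.33,0,0,0,0],[-1,-0.38,0.33,0,0,0,0]]';python3 -m creep '[[-1,0,0,0,0,0,-0.027],[-1,0,0,0,0,0,-0.027],[-1,0,0,0,0,0,-0.027],[-1,0,0,0,0,0,-0.022],[-1,0,0,0,0,0,0],[-1,0,0,0,0,0,0]]'; python3 -c "
from look import *
to([549,-316,160],np.radians(93.6));look('w18')"
```

```text
clock: 21.8
ee_pos: [541.9, -255.5, 148.2]
orientation: [-3.128, 0.001, 0.959]
ft_force: [1.7, -0.3, -0.4]
grip_width: 0.267
clock: 22.55
ee_pos: [535.6, -258.6, 138.7]
orientation: [-3.117, -0.016, 1.615]
ft_force: [0.6, 0.0, -1.2]
grip_width: 0.267
TCP [ 535.6 -258.6  138.7] ypr [-3.117 -0.016  1.615] shift [-0.48   0.086 -0.187] turn0 [-0.0039 -0.0025 -0.003 ] turn1 [-0.0039  0.0062  0.4969] q6 -0.60 F [ 0.6  0.  -1.2] w 0.27 t 22.55
```

View pics/w18.png

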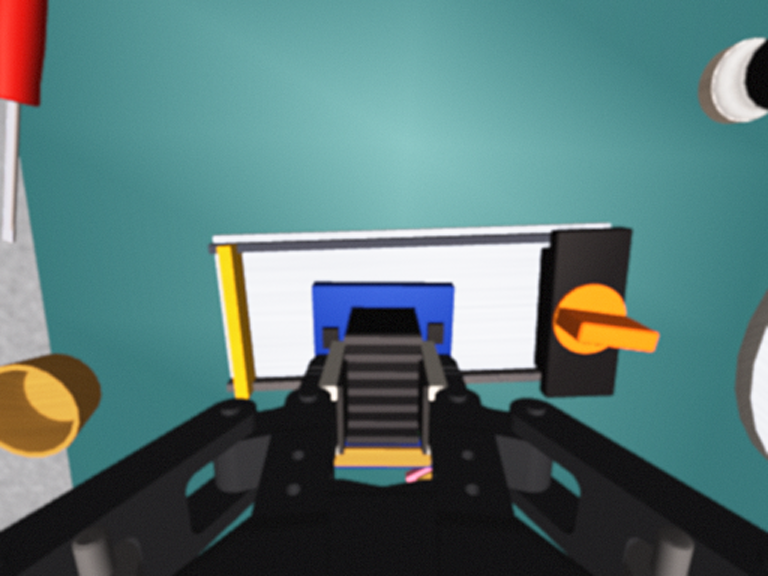

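```bash
python3 - <<'E'
from look import *
im,C=load('w18'); save(im,'w18c',(130,135,450,275),2.4)
E
```

```text
(no output)
```

View pics/w18c.png

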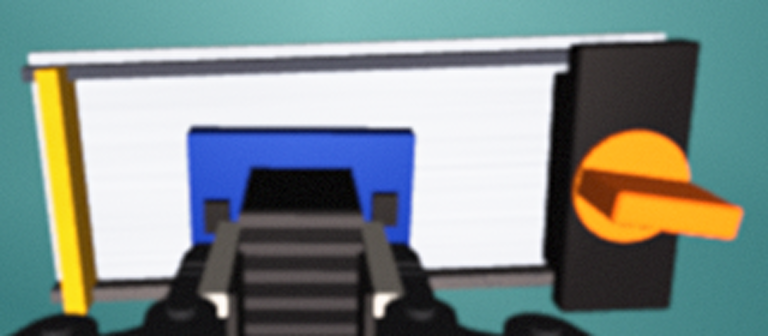

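```bash
python3 - <<'E'
from look import *
im,C=load('w18')
g=cv2.cvtColor(im,cv2.COLOR_RGB2GRAY)
for x in (170,200,330,355): print(x,'near',g[155:172,x].tolist(),'far',g[242:262,x].tolist())
f=lambda c,z:onz(C,np.array(c)/2.4+[130,135],z)
print('near inner top',f((85,78),18),f((560,63),18));print('far floor edge',f((120,279),8),f((545,269),8))
print('far top outer',f((110,297),18),f((550,284),18))
print('near outer bottom',f((30,54),0),f((560,40),0),' top outer',f((30,66),18),f((560,50),18))
print('fence inner top',f((65,70),38),f((92,308),38)); print('fence inner floor',f((77,82),8))
print('stop face top',f((572,48),36),f((556,303),36),'floor',f((556,75),8))
E
```

```text
170 near [148, 204, 241, 246, 244, 221, 143, 80, 83, 92, 90, 93, 142, 214, 246, 248, 246] far [230, 228, 219, 209, 199, 190, 180, 168, 147, 98, 61, 45, 55, 89, 118, 124, 121, 118, 119, 116]
200 near [193, 236, 243, 243, 221, 140, 78, 85, 87, 89, 91, 135, 211, 244, 247, 245, 242] far [246, 245, 244, 245, 247, 248, 247, 232, 159, 72, 31, 39, 62, 74, 62, 45, 34, 23, 21, 18]
330 near [221, 133, 74, 82, 88, 89, 94, 141, 213, 246, 249, 247, 246, 246, 247, 247, 246] far [245, 246, 246, 225, 128, 42, 36, 69, 102, 118, 126, 121, 126, 131, 132, 132, 134, 132, 130, 132]
355 near [137, 80, 81, 89, 90, 90, 126, 204, 244, 247, 246, 244, 245, 245, 246, 245, 245] far [206, 221, 204, 128, 50, 38, 58, 92, 113, 119, 119, 116, 121, 128, 129, 130, 129, 126, 130, 129]
near inner top [ 516.53070497 -342.61946838   18.        ] [ 502.61476948 -154.17763884   18.        ]
far floor edge [ 607.89373863 -333.18832081    8.        ] [ 596.09500105 -143.81623579    8.        ]
far top outer [ 611.54835033 -335.13618139   18.        ] [ 598.50528162 -145.03655653   18.        ]
near outer bottom [ 510.41465986 -370.53292489    0.        ] [ 495.0719608  -148.11050434    0.        ]  top outer [ 512.65304609 -364.00175355   18.        ] [ 497.46913395 -154.90376302   18.        ]
fence inner top [ 510.4516395  -343.83258342   38.        ] [ 606.05250316 -337.0413007    38.        ]
fence inner floor [ 520.0473856  -348.92415647    8.        ]
stop face top [ 494.7516485  -157.93206056   36.        ] [ 598.18665268 -149.47251204   36.        ] floor [ 508.85005986 -151.01677707    8.        ]
```

```bash
python3 -m creep '[[-1,-0.24,0.043,-0.09,-0.0039,-0.0025,-0.003],[-1,-0.24,0.043,-0.09,0,0,0],[-1,0,0,0,0,0,0]]'; python3 -c "
from look import *
to([548.1,-314.9,80],np.radians(93.9))"
```

```text
clock: 22.98
ee_pos: [549.0, -315.8, 159.2]
orientation: [-3.14, -0.001, 1.632]
ft_force: [-0.1, 0.4, -0.8]
grip_width: 0.262
TCP [ 549.  -315.8  159.2] ypr [-3.140e+00 -1.000e-03  1.632e+00] shift [ 0.007 -0.006  0.66 ] turn0 [-0.0002 -0.0002 -0.0011] turn1 [-3.000e-04  3.000e-04  4.989e-01] q6 -0.69 F [-0.1  0.4 -0.8] w 0.26 t 22.98
```

```bash
python3 -m creep '[[-1,0.007,-0.006,0.2,0,0,-0.001],[-1,0,0,0.25,0,0,0],[-1,0,0,0.2,0,0,0],[-1,0,0,0,0,0,0]]'; python3 -c "
from look import *
to([548.1,-314.9,50],np.radians(93.9));look('w19')"
```

```text
clock: 23.48
ee_pos: [546.7, -311.5, 78.5]
orientation: [-3.139, -0.005, 1.636]
ft_force: [-0.3, -0.5, -0.6]
grip_width: 0.272
TCP [ 546.7 -311.5   78.5] ypr [-3.139 -0.005  1.636] shift [-0.03   0.01   0.237] turn0 [-0.0005 -0.0007 -0.0004] turn1 [-0.0011  0.0008  0.4996] q6 -0.69 F [-0.3 -0.5 -0.6] w 0.27 t 23.48
```

View pics/w19.png

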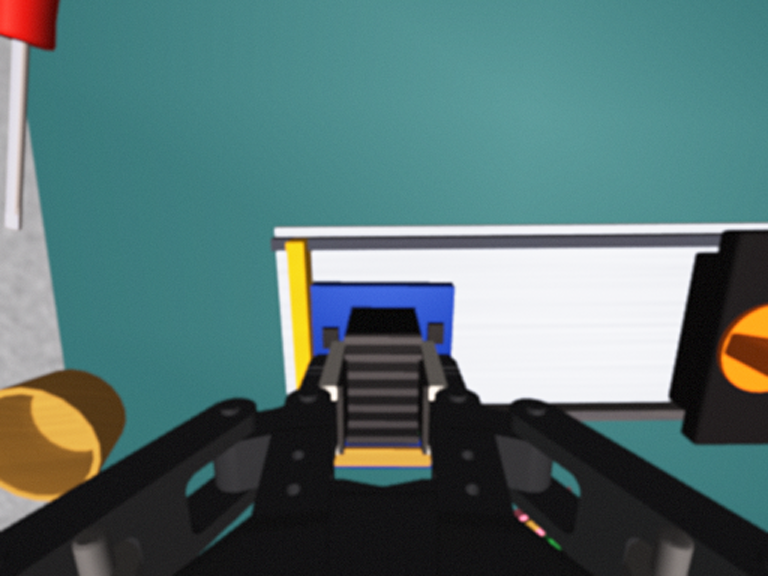

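```bash
python3 -m creep '[[-1,0.005,0.01,0.12,-0.0005,-0.0007,0],[-1,0,0,0.12,0,0,0],[-1,0,0,0,0,0,0]]'; python3 -c "
from look import *
to([547.9,-310.9,26],np.radians(93.9));look('w20')"
```

```text
clock: 23.9
ee_pos: [550.5, -311.8, 51.6]
orientation: [3.136, 0.004, 1.637]
ft_force: [0.0, 0.3, -0.5]
grip_width: 0.269
TCP [ 550.5 -311.8   51.6] ypr [3.136 0.004 1.637] shift [ 0.01  -0.022  0.213] turn0 [ 0.0008  0.0006 -0.0003] turn1 [ 0.001  -0.0013  0.4997] q6 -0.68 F [ 0.   0.3 -0.5] w 0.27 t 23.90
```

View pics/w20.png

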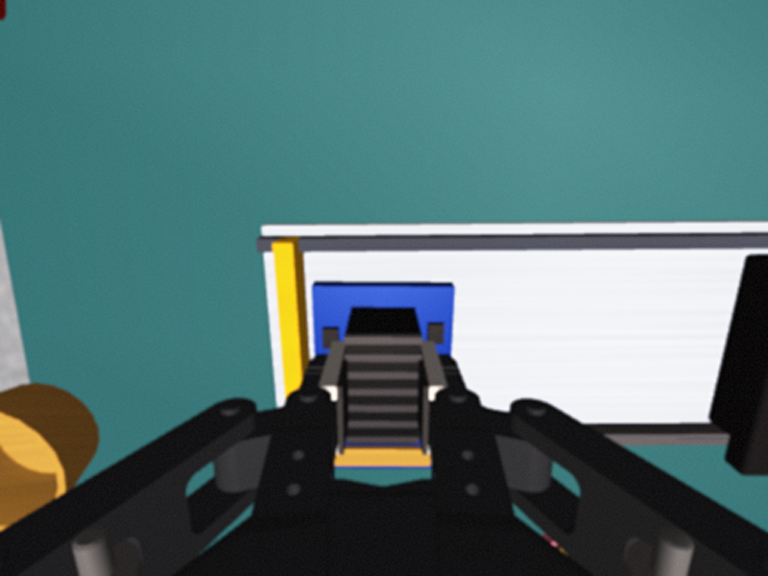

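```bash
python3 - <<'E'
from look import *
im,C=load('w20'); f=lambda c,z:onz(C,np.array(c)/1.5,z)
print('wall',f((310,250),18),f((740,247),18));print('board near edge',f((313,284),43.8),f((453,284),43.8)); print('fence floor',f((310,250),8), 'fence top30',f((297,240),30),f((297,240),38))
print('far floor',f((600,427),8),f((710,424),8))
E
```

```text
wall [ 516.50119417 -345.01334359   18.        ] [ 502.99585759 -163.43769471   18.        ]
board near edge [ 524.10889952 -339.39349      43.8       ] [ 520.60382686 -287.53155869   43.8       ]
fence floor [ 518.48696002 -346.66567743    8.        ] fence top30 [ 510.46925053 -348.21844616   30.        ] [ 509.05843001 -346.64380784   38.        ]
far floor [ 599.77348567 -197.80295737    8.        ] [ 594.22213146 -142.70256807    8.        ]
```

```bash
python3 -m creep '[[-1,0.01,-0.022,0,0.0008,0.0006,0],[-1,0,0,0,0,0,0]]'; python3 -m creep '[[-1,0,0,0.1,0,0,0],[-1,0,0,0,0,0,0]]'; python3 -c "
from look import *
to([547.9,-310.9,26],np.radians(93.9))"
```

```text
clock: 24.2
ee_pos: [548.7, -311.6, 53.2]
orientation: [3.14, 0.002, 1.637]
ft_force: [-0.3, -0.6, -0.4]
grip_width: 0.27
clock: 24.45
ee_pos: [548.9, -311.9, 40.8]
orientation: [3.139, 0.002, 1.636]
ft_force: [-0.2, 0.7, -0.9]
grip_width: 0.266
TCP [ 548.9 -311.9   40.8] ypr [3.139e+00 2.000e-03 1.636e+00] shift [ 0.009 -0.008  0.124] turn0 [ 0.0004  0.0003 -0.0004] turn1 [ 0.0005 -0.0007  0.4996] q6 -0.68 F [-0.2  0.7 -0.9] w 0.27 t 24.45
```

```bash
python3 -m creep '[[-1,0.009,-0.008,0.07,0.0004,0.0003,0],[-1,0,0,0,0,0,0]]'; python3 -m creep '[[-1,0,0,0.04,0,0,0],[-1,0,0,0,0,0,0]]';python3 -m creep '[[-1,0,0,0.02,0,0,0]]';python3 -m creep '[[-1,0,0,0.02,0,0,0]]'; python3 -c "
from look import *
to([547.9,-310.9,24],np.radians(93.9))"
```

```text
clock: 24.7
ee_pos: [547.7, -310.7, 31.5]
orientation: [-3.141, -0.0, 1.636]
ft_force: [0.7, -0.6, -1.5]
grip_width: 0.263
clock: 24.95
ee_pos: [547.7, -310.8, 26.3]
orientation: [-3.141, -0.0, 1.636]
ft_force: [-0.3, -0.7, -1.1]
grip_width: 0.271
clock: 25.08
ee_pos: [548.2, -311.2, 24.7]
orientation: [3.141, 0.001, 1.636]
ft_force: [-3.9, 1.9, 18.0]
grip_width: 0.269
clock: 25.2
ee_pos: [548.2, -311.2, 24.7]
orientation: [3.141, 0.001, 1.636]
ft_force: [-7.8, 4.2, 20.1]
grip_width: 0.27
TCP [ 548.2 -311.2   24.7] ypr [3.141e+00 1.000e-03 1.636e+00] shift [ 0.003 -0.002  0.006] turn0 [ 0.      0.0001 -0.0004] turn1 [ 1.000e-04 -1.000e-04  4.996e-01] q6 -0.68 F [-7.8  4.2 20.1] w 0.27 t 25.20
```

```bash
python3 -m creep '[[-0.2,0,0,-0.005,0,0,0],[-0.2,0,0,0,0,0,0],[-0.2,0,0,0,0,0,0],[-0.2,0,0,-0.2,0,0,0],[-0.2,0,0,-0.3,0,0,0],[0.2,0,0,-0.4,0,0,0],[0.2,0,0,-0.3,0,0,0],[0.2,0,0,0,0,0,0]]'; python3 -c "
from look import *
look('w21')
to([624,188,170],np.radians(144.3))"
```

```text
clock: 26.2
ee_pos: [548.0, -311.0, 172.0]
orientation: [-3.141, -0.0, 1.636]
ft_force: [0.7, -0.6, -0.5]
grip_width: 0.6
TCP [ 546.9 -310.2  170. ] ypr [-3.138e+00 -3.000e-03  1.636e+00] shift [4.101 0.913 0.008] turn0 [-0.0003 -0.0006 -0.1404] turn1 [-0.0008  0.0004  0.3596] q6 -0.68 F [ 0.1 -0.5 -0.1] w 0.60 t 26.25
```

View pics/w21.png

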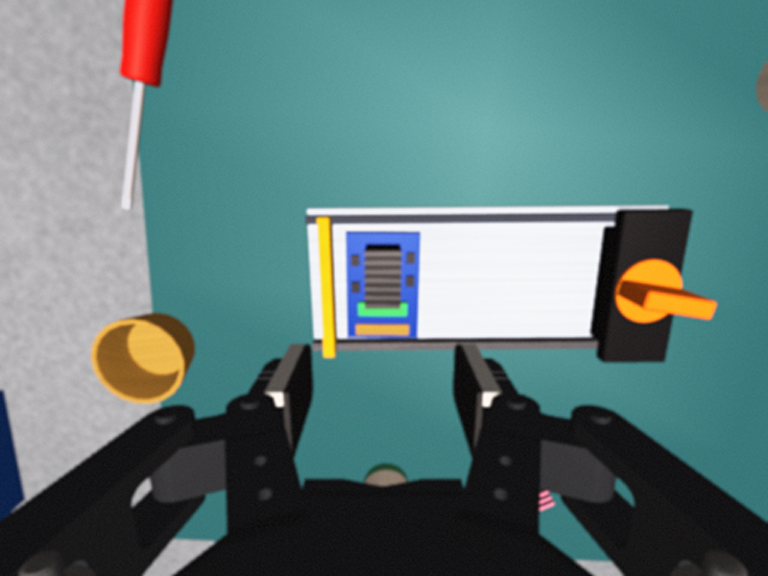

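Board 1 lies flat in the channel at (383,285), 36 mm from the fence. Next is the +54° board.

```bash
python3 -m creep '[[0.2,0.48,0.11,0,0,0,0],[0.2,0.48,0.11,0,0,0,0],[0.2,0.48,0.11,0,0,0,0],[0.2,0.48,0.11,0,0,0,0],[0.2,0.48,0.11,0,0,0,0],[0.2,0.48,0.11,0,0,0,0],[0.2,0.48,0.11,0,0,0,0],[0.2,0.48,0.11,0,0,0,0]]';python3 -m creep '[[0.2,0,0,0,0,0,-0.028],[0.2,0,0,0,0,0,-0.028],[0.2,0,0,0,0,0,-0.028],[0.2,0,0,0,0,0,-0.028],[0.2,0,0,0,0,0,-0.028],[0.2,0,0,0,0,0,0]]'; python3 -c "
from look import *
to([622.9,189.9,170],np.radians(144.3));look('w22')"
```

```text
clock: 27.25
ee_pos: [616.7, 166.3, 153.7]
orientation: [-3.115, -0.006, 1.626]
ft_force: [-0.3, 0.6, 0.1]
grip_width: 0.597
clock: 28.0
ee_pos: [607.6, 171.3, 137.9]
orientation: [-3.114, -0.042, 2.541]
ft_force: [-0.7, 0.2, -0.8]
grip_width: 0.605
TCP [607.6 171.3 137.9] ypr [-3.114 -0.042  2.541] shift [-0.007  0.192 -0.273] turn0 [-0.0044 -0.0066  0.0037] turn1 [ 0.0104 -0.0069 -0.4961] q6 -0.80 F [-0.7  0.2 -0.8] w 0.60 t 28.00
```

View pics/w22.png

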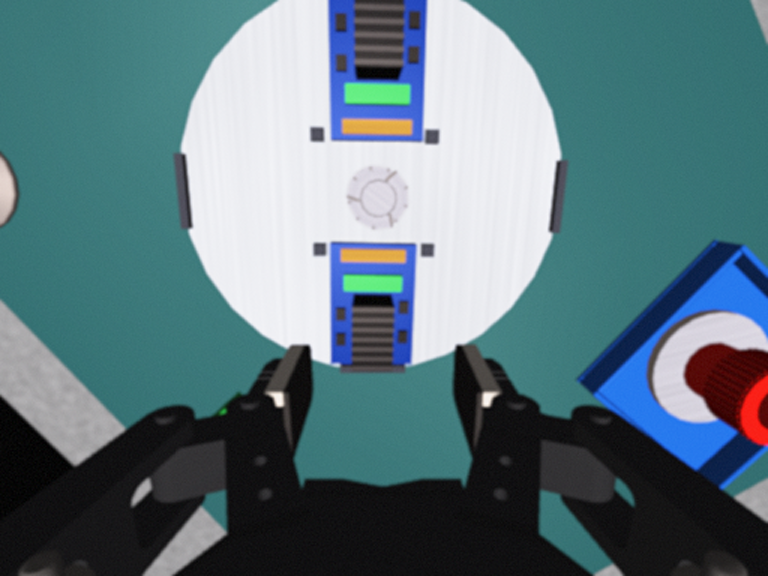

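```bash
python3 - <<'E'
from look import *
im,C=load('w22'); f=lambda c,z:onz(C,np.array(c)/1.5,z)
s=np.array([f(c,53.5) for c in [(353,307),(393,307),(392,367),(351,367)]]);print('sinkB',s.round(1)[:,:2].tolist(),s.mean(0).round(1),[np.linalg.norm(s[i]-s[i-1]).round(1) for i in range(4)])
b=np.array([f(c,25.5) for c in [(331,243),(415,245),(411,365),(332,362)]]);print('bB',b.mean(0).round(1),[np.linalg.norm(b[i]-b[i-1]).round(1) for i in range(4)])
e=b[3]-b[0];print(np.degrees(np.arctan2(e[1],e[0])));e=b[2]-b[1];print(np.degrees(np.arctan2(e[1],e[0])))
print('stud',f((378,198),98.5))
to([622.9,189.9,110],np.radians(144.3))
E
```

```text
sinkB [[620.2, 166.6], [601.6, 179.6], [622.8, 209.9], [642.5, 195.9]] [621.8 188.   53.5] [np.float64(36.8), np.float64(22.7), np.float64(37.0), np.float64(24.2)]
bB [615.1 179.4  25.5] [np.float64(78.5), np.float64(51.6), np.float64(80.0), np.float64(52.2)]
54.421170760875945
54.83029983623999
stud [574.67825933 122.80155452  98.5       ]
TCP [607.4 171.3 137.8] ypr [-3.114 -0.042  2.54 ] shift [-0.029  0.207  0.225] turn0 [-0.0045 -0.0067  0.0036] turn1 [ 0.0104 -0.007  -0.4963] q6 -0.80 F [-0.8  0.4  0.3] w 0.60 t 28.05
```

```bash
python3 -m creep '[[0,0,0.2,0,-0.0045,-0.0067,0.0036],[0,0,0,0,0,0,0],[0,0,0,0,0,0,0]]'; python3 -c "
from look import *
to([622.3,189,70],np.radians(144.4))"
```

```text
clock: 28.42
ee_pos: [619.4, 190.3, 134.4]
orientation: [-3.138, -0.002, 2.511]
ft_force: [-0.5, -0.9, -0.2]
grip_width: 0.505
TCP [619.4 190.3 134.4] ypr [-3.138e+00 -2.000e-03  2.511e+00] shift [-0.027  0.008  0.537] turn0 [-0.0006 -0.0004 -0.0014] turn1 [-0.0006  0.0009  0.4986] q6 -0.74 F [-0.5 -0.9 -0.2] w 0.51 t 28.43
```

```bash
python3 -m creep '[[0,-0.027,0.008,0.2,0,0,-0.0014],[0,0,0,0.2,0,0,0],[0,0,0,0.1,0,0,0],[0,0,0,0,0,0,0]]'; python3 -c "
from look import *
to([622.3,189,32],np.radians(144.4));look('w23')"
```

```text
clock: 28.92
ee_pos: [622.6, 187.0, 73.5]
orientation: [-3.137, -0.003, 2.516]
ft_force: [-0.1, 1.1, -0.2]
grip_width: 0.5
TCP [622.6 187.   73.5] ypr [-3.137e+00 -3.000e-03  2.516e+00] shift [0.011 0.014 0.346] turn0 [-0.0007 -0.0004 -0.0006] turn1 [-0.0007  0.0012  0.4994] q6 -0.75 F [-0.1  1.1 -0.2] w 0.50 t 28.93
```

View pics/w23.png

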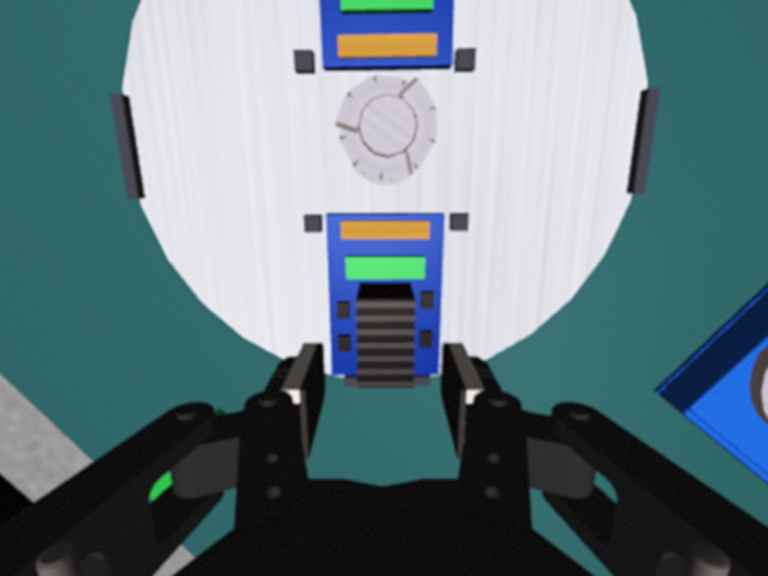

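```bash
python3 -m creep '[[0,0.011,0.014,0.12,0,0,0],[0,0,0,0.11,0,0,0],[0,0,0,0.1,0,0,0],[0,0,0,0,0,0,0]]'; python3 -c "
from look import *
to([622.3,189,32],np.radians(144.4));look('w24')"
```

```text
clock: 29.48
ee_pos: [624.1, 189.6, 33.5]
orientation: [-3.14, -0.0, 2.516]
ft_force: [0.2, -0.1, 0.5]
grip_width: 0.497
TCP [624.1 189.6  33.5] ypr [-3.14  -0.     2.516] shift [ 0.009 -0.012  0.013] turn0 [-0.0003 -0.     -0.0007] turn1 [-0.      0.0005  0.4993] q6 -0.75 F [ 0.2 -0.1  0.5] w 0.50 t 29.48
```

View pics/w24.png

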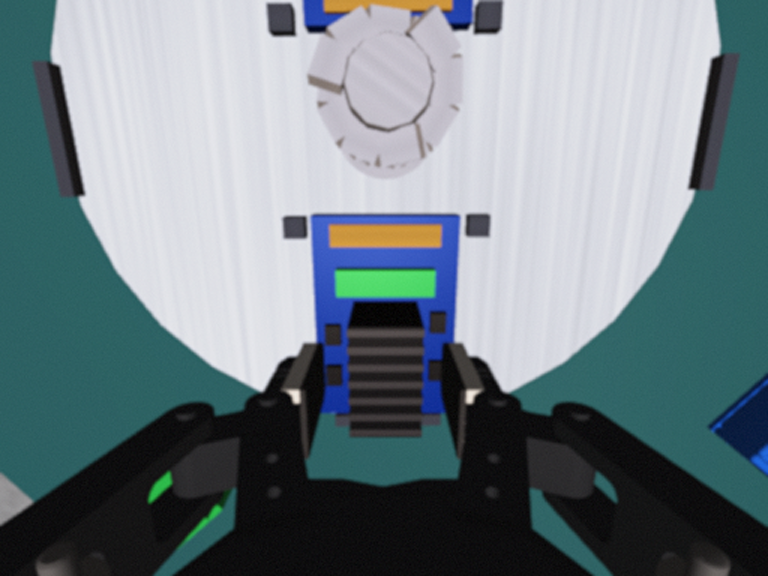

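```bash
python3 -m creep '[[-1,0.005,-0.01,0,0,0,0],[-1,0,0,0,0,0,0],[-1,0,0,0,0,0,0],[-1,0,0,0,0,0,0]]' 25; python3 -m creep '[[-1,0,0,0,0,0,0],[-1,0,0,-0.1,0,0,0],[-1,0,0,-0.2,0,0,0],[-1,0,0,-0.3,0,0,0],[-1,0,0,-0.4,0,0,0],[-1,0,0,-0.2,0,0,0],[-1,0,0,0,0,0,0]]' 50;python3 -c "
from look import *
to([580,-250,180],np.radians(93.9));look('w25')"
```

```text
clock: 30.02
ee_pos: [624.2, 189.2, 35.3]
orientation: [3.141, 0.002, 2.516]
ft_force: [-0.0, -0.6, -1.8]
grip_width: 0.272
clock: 30.9
ee_pos: [624.0, 189.4, 187.0]
orientation: [3.14, 0.003, 2.516]
ft_force: [0.7, 0.4, 0.5]
grip_width: 0.264
TCP [624.  189.4 187. ] ypr [3.140e+00 3.000e-03 2.516e+00] shift [-1.846 -3.183  0.06 ] turn0 [0.0004 0.0004 0.1396] turn1 [-0.0004  0.0005 -0.3604] q6 -0.75 F [0.7 0.4 0.5] w 0.26 t 30.90
```

View pics/w25.png

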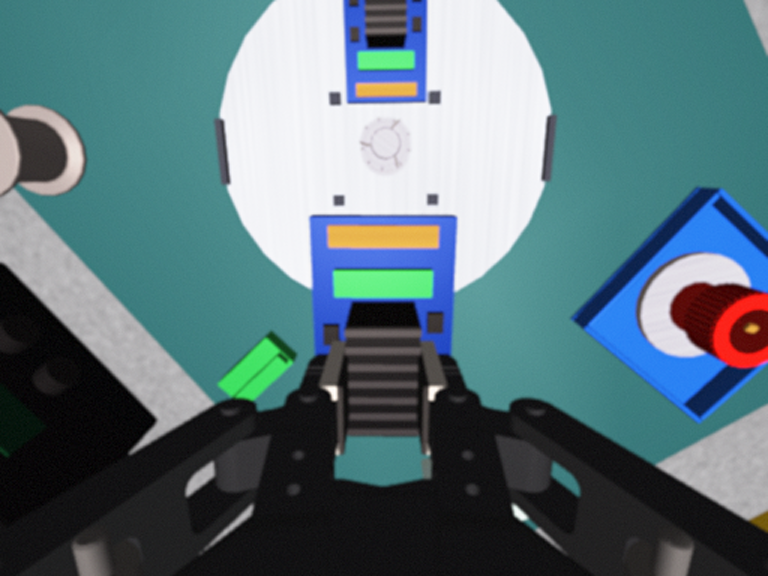

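```bash
python3 -m creep '[[-1,-0.24,-0.41,-0.02,0,0,0],[-1,-0.24,-0.41,-0.02,0,0,0],[-1,-0.24,-0.41,-0.02,0,0,0],[-1,-0.24,-0.41,-0.02,0,0,0],[-1,-0.24,-0.41,-0.02,0,0,0],[-1,-0.24,-0.41,-0.02,0,0,0],[-1,-0.24,-0.41,0,0,0,0],[-1,0,0,0,0,0,0]]';python3 -m creep '[[-1,0,0,-0.02,0,0,0.027],[-1,0,0,-0.02,0,0,0.027],[-1,0,0,-0.02,0,0,0.027],[-1,0,0,-0.02,0,0,0.027],[-1,0,0,0,0,0,0.027],[-1,0,0,0,0,0,0]]'; python3 -c "
from look import *
to([569.1,-251.3,120],np.radians(93.9))"
```

```text
clock: 31.95
ee_pos: [577.4, -217.3, 185.6]
orientation: [-3.134, -0.017, 2.52]
ft_force: [-0.4, 0.8, -0.5]
grip_width: 0.268
clock: 32.7
ee_pos: [571.4, -210.2, 184.4]
orientation: [-3.108, -0.018, 1.647]
ft_force: [-0.3, -0.2, -1.0]
grip_width: 0.266
TCP [ 571.4 -210.2  184.4] ypr [-3.108 -0.018  1.647] shift [-0.349 -0.027  0.531] turn0 [-0.0054 -0.0028  0.0014] turn1 [ 0.0044 -0.0085 -0.4985] q6 -0.53 F [-0.3 -0.2 -1. ] w 0.27 t 32.70
```

```bash
python3 -m creep '[[-1,-0.35,-0.04,0,-0.0054,-0.0028,0.0014],[-1,0,0,0.2,0,0,0],[-1,0,0,0.3,0,0,0],[-1,0,0,0.3,0,0,0],[-1,0,0,0,0,0,0]]'; python3 -c "
from look import *
to([569.1,-251.3,70],np.radians(93.9));look('w26')"
```

```text
clock: 33.33
ee_pos: [568.3, -249.2, 82.0]
orientation: [-3.138, -0.004, 1.657]
ft_force: [-0.5, 0.2, -0.6]
grip_width: 0.265
TCP [ 568.3 -249.2   82. ] ypr [-3.138 -0.004  1.657] shift [-0.018  0.005  0.1  ] turn0 [-0.0005 -0.0006  0.0029] turn1 [ 0.0009 -0.0008 -0.4971] q6 -0.60 F [-0.5  0.2 -0.6] w 0.27 t 33.33
```

View pics/w26.png

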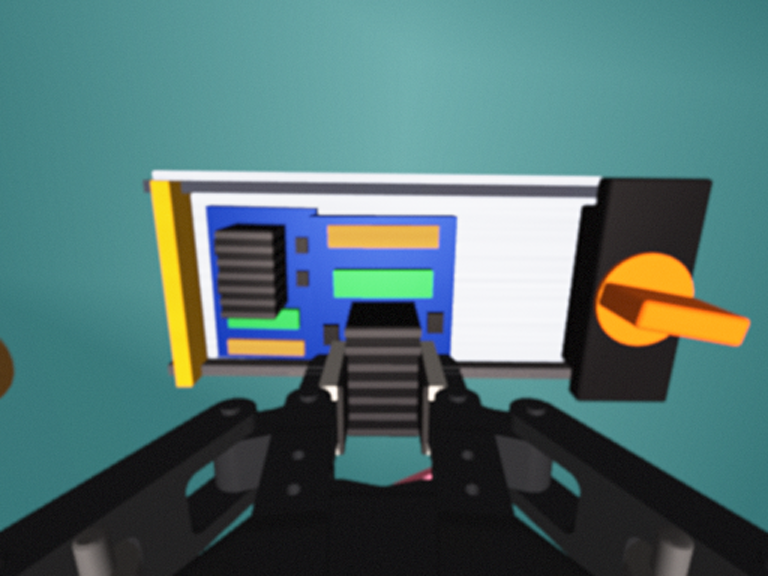

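```bash
python3 - <<'E'
from look import *
im,C=load('w26'); f=lambda c,z:onz(C,np.array(c)/1.5,z)
print('A left',f((208,207),16),f((219,356),16),'A sink',f((251,272),44))
print('wall',f((200,192),18),f((590,199),18),'far',f((220,359),8),f((565,359),8),'fence floor',f((196,205),8),f((207,355),8))
print('B near',f((317,216),74-10),f((455,217),74-10))
E
```

```text
A left [ 524.00006491 -338.4015555    16.        ] [ 603.0983737  -334.34633237   16.        ] A sink [ 547.6845069  -309.07496712   44.        ]
wall [ 516.98126926 -341.26547364   18.        ] [ 503.92779435 -153.59282173   18.        ] far [ 608.80296504 -336.82837604    8.        ] [ 592.26075233 -143.37981695    8.        ] fence floor [ 524.41145841 -347.60107499    8.        ] [ 606.97351556 -344.03205031    8.        ]
B near [ 518.4667205  -278.32665633   64.        ] [ 514.2961239  -226.04533868   64.        ]
```

```bash
python3 -m creep '[[-1,-0.01,0.005,0.1,-0.0005,-0.0006,0.0029],[-1,0,0,0.1,0,0,0],[-1,0,0,0,0,0,0]]'; python3 -c "
from look import *
to([569.1,-251.3,35],np.radians(93.9))"
```

```text
clock: 33.75
ee_pos: [573.5, -252.3, 62.2]
orientation: [3.133, 0.006, 1.64]
ft_force: [-0.1, -0.2, -0.3]
grip_width: 0.263
TCP [ 573.5 -252.3   62.2] ypr [3.133 0.006 1.64 ] shift [ 0.012 -0.038  0.227] turn0 [0.0014 0.001  0.0002] turn1 [-0.0015  0.0022 -0.4998] q6 -0.59 F [-0.1 -0.2 -0.3] w 0.26 t 33.75
```

```bash
python3 -m creep '[[-1,0.012,-0.038,0,0.0014,0.001,0],[-1,0,0,0,0,0,0],[-1,0,0,0.12,0,0,0],[-1,0,0,0,0,0,0]]'; python3 -c "
from look import *
to([569.1,-251.3,35],np.radians(93.9));look('w27')"
```

```text
clock: 34.25
ee_pos: [569.5, -251.7, 48.3]
orientation: [3.14, 0.001, 1.64]
ft_force: [-0.5, -0.3, -2.3]
grip_width: 0.267
TCP [ 569.5 -251.7   48.3] ypr [3.14e+00 1.00e-03 1.64e+00] shift [ 0.004 -0.003  0.111] turn0 [0.0002 0.0001 0.0002] turn1 [-2.000e-04  3.000e-04 -4.998e-01] q6 -0.59 F [-0.5 -0.3 -2.3] w 0.27 t 34.25
```

View pics/w27.png

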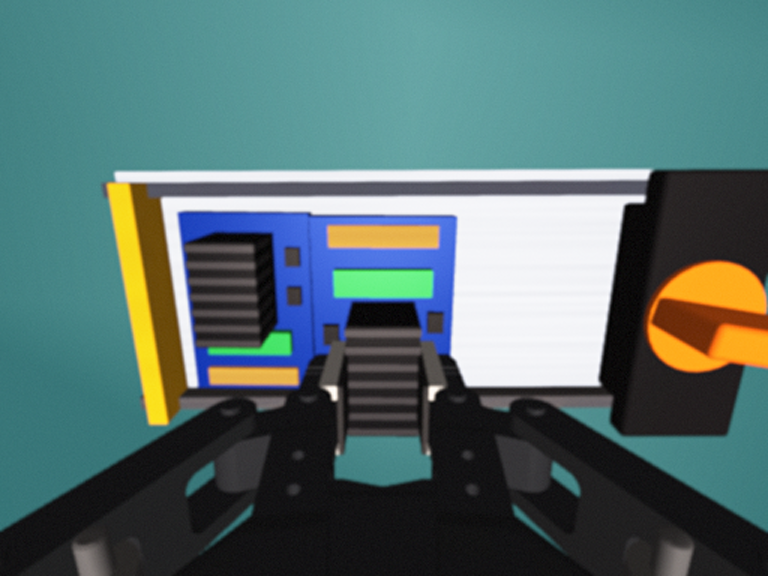

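```bash
python3 - <<'E'
from look import *
im,C=load('w27'); f=lambda c,z:onz(C,np.array(c)/1.5,z)
print('A left/right',f((180,212),16),f((310,212),16)); print('B',f((312,216),38.5),f((456,216),38.5)); print('wall',f((170,197),18),f((640,194),18))
E
```

```text
A left/right [ 523.11619856 -338.52152685   16.        ] [ 519.37305311 -285.07419787   16.        ]
B [ 518.40208571 -280.64525945   38.5       ] [ 514.77964105 -228.92308489   38.5       ]
wall [ 517.12946538 -341.24654645   18.        ] [ 502.71735731 -152.34965729   18.        ]
```

```bash
python3 -m creep '[[-1,0.01,-0.003,0.07,0,0,0],[-1,0,0,0,0,0,0],[-1,0,0,0.06,0,0,0],[-1,0,0,0,0,0,0]]';python3 -m creep '[[-1,0,0,0.03,0,0,0]]';python3 -m creep '[[-1,0,0,0.02,0,0,0]]';python3 -m creep '[[-1,0,0,0.02,0,0,0]]'; python3 -c "
from look import *
to([569.1,-251.3,26.5],np.radians(93.9))"
```

```text
clock: 34.8
ee_pos: [569.9, -250.9, 32.4]
orientation: [3.139, 0.002, 1.64]
ft_force: [-0.3, -0.1, -2.3]
grip_width: 0.27
clock: 34.92
ee_pos: [570.4, -251.2, 29.0]
orientation: [3.138, 0.002, 1.64]
ft_force: [0.3, 0.6, -0.5]
grip_width: 0.267
clock: 35.05
ee_pos: [570.2, -251.1, 26.7]
orientation: [3.138, 0.002, 1.64]
ft_force: [-4.7, 3.3, 13.3]
grip_width: 0.264
clock: 35.17
ee_pos: [570.3, -251.1, 26.7]
orientation: [3.139, 0.002, 1.64]
ft_force: [-7.0, 4.2, 22.7]
grip_width: 0.264
TCP [ 570.3 -251.1   26.7] ypr [3.139e+00 2.000e-03 1.640e+00] shift [-0.001 -0.01   0.001] turn0 [0.0005 0.0003 0.0002] turn1 [-0.0005  0.0007 -0.4998] q6 -0.59 F [-7.   4.2 22.7] w 0.26 t 35.17
```

Contact comes exactly at the expected height (26.7). Release.

```bash
python3 -m creep '[[-0.2,0,0,-0.005,0,0,0],[-0.2,0,0,0,0,0,0],[-0.2,0,0,0,0,0,0],[-0.2,0,0,-0.2,0,0,0],[-0.2,0,0,-0.3,0,0,0],[0.2,0,0,-0.4,0,0,0],[0.2,0,0,-0.4,0,0,0],[0.2,0,0,0,0,0,0]]'; python3 -c "
from look import *
look('w28')
to([527.2,56.7,180],np.radians(144.4))"
```

```text
clock: 36.17
ee_pos: [569.4, -250.7, 186.1]
orientation: [3.14, 0.001, 1.64]
ft_force: [-0.1, -0.4, 0.7]
grip_width: 0.6
TCP [ 567.9 -249.9  183.5] ypr [-3.139e+00 -2.000e-03  1.640e+00] shift [ 2.572 -0.161  0.034] turn0 [-0.0003 -0.0004 -0.1401] turn1 [-5.000e-04  3.000e-04  3.599e-01] q6 -0.59 F [-0.8 -0.3 -0.4] w 0.60 t 36.23
```

View pics/w28.png

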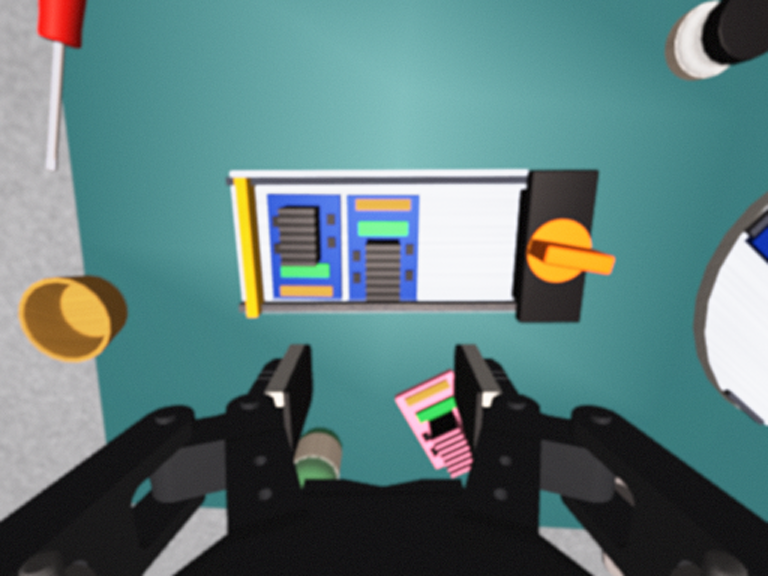

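```bash
python3 -m creep '[[0.2,0.48,-0.03,-0.02,0,0,0],[0.2,0.48,-0.03,-0.02,0,0,0],[0.2,0.48,-0.03,-0.02,0,0,0],[0.2,0.48,-0.03,-0.02,0,0,0],[0.2,0.48,-0.03,-0.02,0,0,0],[0.2,0.2,0,0,0,0,0],[0.2,0,0,0,0,0,0]]';python3 -m creep '[[0.2,0,0,-0.01,0,0,-0.028],[0.2,0,0,-0.01,0,0,-0.028],[0.2,0,0,-0.01,0,0,-0.028],[0.2,0,0,-0.01,0,0,-0.028],[0.2,0,0,0,0,0,-0.028],[0.2,0,0,0,0,0,0]]'; python3 -c "
from look import *
to([527.2,56.7,150],np.radians(144.4));look('w29')"
```

```text
clock: 37.1
ee_pos: [520.4, 69.0, 183.7]
orientation: [-3.121, -0.006, 1.637]
ft_force: [-0.8, -0.2, 0.4]
grip_width: 0.604
clock: 37.85
ee_pos: [516.3, 62.8, 180.2]
orientation: [-3.123, -0.031, 2.538]
ft_force: [0.7, 0.3, -0.1]
grip_width: 0.604
TCP [516.3  62.8 180.2] ypr [-3.123 -0.031  2.538] shift [-0.112  0.014  0.248] turn0 [-0.0031 -0.0048  0.0028] turn1 [ 0.0076 -0.0048 -0.4971] q6 -0.97 F [ 0.7  0.3 -0.1] w 0.60 t 37.85
```

View pics/w29.png

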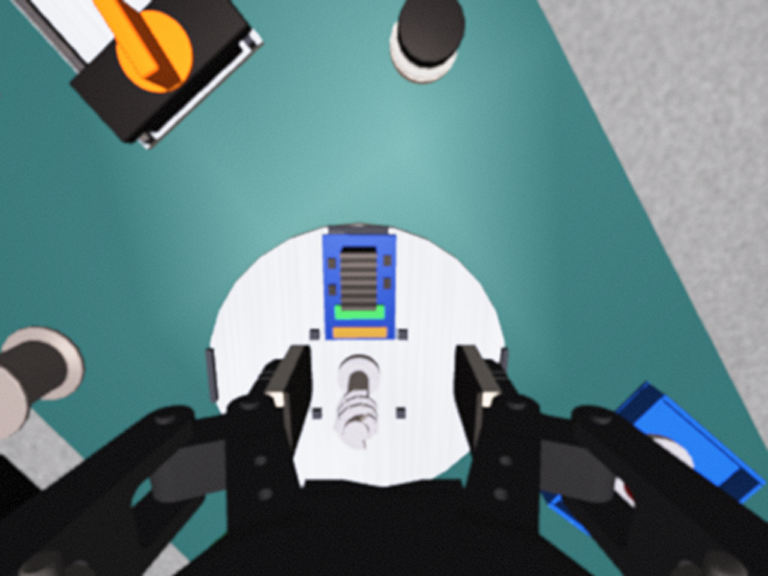

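```bash
python3 - <<'E'
from look import *
im,C=load('w29'); f=lambda c,z:onz(C,np.array(c)/1.5,z)
s=np.array([f(c,53.5) for c in [(341,251),(378,251),(378,309),(340,309)]]);print('sinkC',s.mean(0).round(1),[np.linalg.norm(s[i]-s[i-1]).round(1) for i in range(4)])
b=np.array([f(c,25.5) for c in [(323,235),(396,235),(395,339),(324,338)]]);print('bC',b.mean(0).round(1),[np.linalg.norm(b[i]-b[i-1]).round(1) for i in range(4)])
for i,j in((0,3),(1,2)): e=b[i]-b[j];print(np.degrees(np.arctan2(e[1],e[0])))
to([527.2,56.7,110],np.radians(144.4))
E
```

```text
sinkC [524.9  55.1  53.5] [np.float64(39.4), np.float64(24.0), np.float64(39.5), np.float64(25.6)]
bC [532.5  65.2  25.5] [np.float64(77.8), np.float64(51.8), np.float64(79.0), np.float64(53.7)]
-126.03469832192368
-124.63575852114373
TCP [516.2  62.9 180.1] ypr [-3.122 -0.031  2.537] shift [-0.123  0.021  0.581] turn0 [-0.0031 -0.0049  0.0027] turn1 [ 0.0076 -0.0048 -0.4972] q6 -0.97 F [-0.   1.  -0.8] w 0.60 t 37.90
```

```bash
python3 -m creep '[[0,-0.11,0.02,0,-0.0031,-0.0049,0.0027],[0,0,0,0.2,0,0,0],[0,0,0,0.3,0,0,0],[0,0,0,0.2,0,0,0],[0,0,0,0,0,0,0]]'; python3 -c "
from look import *
to([525.5,55.5,80],np.radians(144.5))"
```

```text
clock: 38.52
ee_pos: [528.7, 54.3, 92.2]
orientation: [-3.141, 0.001, 2.502]
ft_force: [-0.0, -0.3, -0.5]
grip_width: 0.504
TCP [528.7  54.3  92.2] ypr [-3.141e+00  1.000e-03  2.502e+00] shift [ 0.028 -0.008  0.101] turn0 [-0.0001  0.0001 -0.0031] turn1 [2.000e-04 2.000e-04 4.969e-01] q6 -0.95 F [-0.  -0.3 -0.5] w 0.50 t 38.52
```

```bash
python3 -m creep '[[0,0.028,-0.008,0.1,0,0,-0.0031],[0,0,0,0.05,0,0,0],[0,0,0,0,0,0,0]]'; python3 -c "
from look import *
to([525.5,55.5,33.5],np.radians(144.5));look('w30')"
```

```text
clock: 38.9
ee_pos: [526.9, 55.2, 75.0]
orientation: [3.141, 0.003, 2.521]
ft_force: [-0.6, 0.0, 0.6]
grip_width: 0.498
TCP [526.9  55.2  75. ] ypr [3.141e+00 3.000e-03 2.521e+00] shift [ 0.012 -0.005  0.345] turn0 [ 0.0001  0.0005 -0.0002] turn1 [ 8.000e-04 -2.000e-04  4.998e-01] q6 -0.97 F [-0.6  0.   0.6] w 0.50 t 38.90
```

View pics/w30.png

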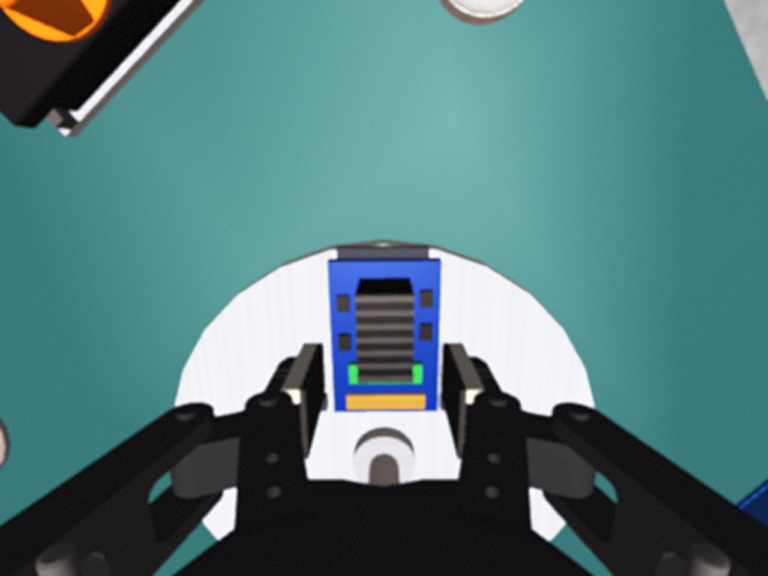

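Sink C at (385,335) is centred within 1–2 mm. I'll descend and grip.

```bash
python3 -m creep '[[0,0.012,-0.005,0.12,0,0,0],[0,0,0,0.11,0,0,0],[0,0,0,0.1,0,0,0],[0,0,0,0,0,0,0]]'; python3 -c "
from look import *
to([525.5,55.5,33.5],np.radians(144.5));look('w31')"
```

```text
clock: 39.45
ee_pos: [525.8, 55.6, 33.2]
orientation: [3.14, 0.004, 2.521]
ft_force: [-0.0, 0.9, 0.4]
grip_width: 0.5
TCP [525.8  55.6  33.2] ypr [3.14  0.004 2.521] shift [ 0.002 -0.002 -0.002] turn0 [ 0.0002  0.0007 -0.0002] turn1 [ 1.000e-03 -3.000e-04  4.998e-01] q6 -0.97 F [-0.   0.9  0.4] w 0.50 t 39.45
```

View pics/w31.png

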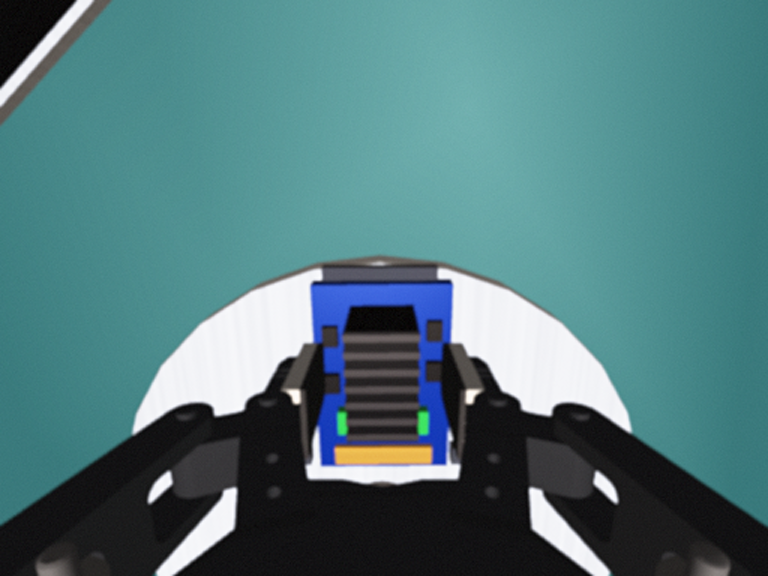

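```bash
python3 -m creep '[[-1,0,0,0,0,0,0],[-1,0,0,0,0,0,0],[-1,0,0,0,0,0,0],[-1,0,0,0,0,0,0]]' 25; python3 -m creep '[[-1,0,0,0,0,0,0],[-1,0,0,-0.1,0,0,0],[-1,0,0,-0.2,0,0,0],[-1,0,0,-0.3,0,0,0],[-1,0,0,-0.4,0,0,0],[-1,0,0,-0.3,0,0,0],[-1,0,0,0,0,0,0]]' 50;python3 -c "
from look import *
to([540.3,-194.5,180],np.radians(93.9));look('w32')"
```

```text
clock: 40.0
ee_pos: [527.3, 55.6, 34.6]
orientation: [3.139, 0.007, 2.521]
ft_force: [0.0, -0.2, -1.3]
grip_width: 0.271
clock: 40.88
ee_pos: [526.1, 55.8, 199.0]
orientation: [3.138, 0.008, 2.521]
ft_force: [1.5, 0.3, -1.0]
grip_width: 0.263
TCP [526.1  55.8 199. ] ypr [3.138 0.008 2.521] shift [-1.309 -1.628  0.162] turn0 [0.0011 0.0009 0.1403] turn1 [-0.0011  0.0014 -0.3597] q6 -0.97 F [ 1.5  0.3 -1. ] w 0.26 t 40.88
```

View pics/w32.png

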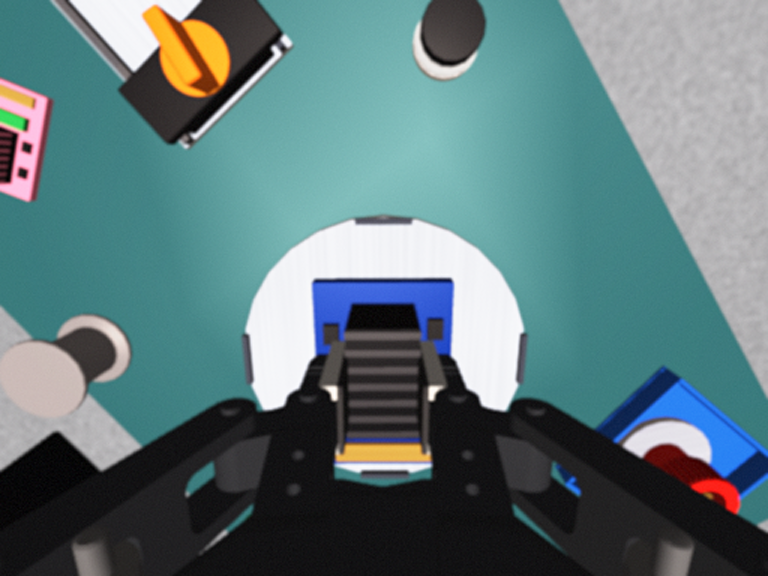

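```bash
python3 -m creep '[[-1,-0.3,-0.36,-0.01,0,0,0],[-1,-0.3,-0.36,-0.01,0,0,0],[-1,-0.3,-0.36,-0.01,0,0,0],[-1,-0.3,-0.36,-0.01,0,0,0],[-1,-0.12,-0.2,0,0,0,0],[-1,0,0,0,0,0,0]]';python3 -m creep '[[-1,0,0,-0.02,0,0,0.027],[-1,0,0,-0.02,0,0,0.027],[-1,0,0,-0.02,0,0,0.027],[-1,0,0,-0.02,0,0,0.027],[-1,0,0,0,0,0,0.027],[-1,0,0,0,0,0,0]]'; python3 -c "
from look import *
to([540.7,-194.2,120],np.radians(93.9))"
```

```text
clock: 41.68
ee_pos: [534.1, -200.6, 192.2]
orientation: [-3.14, -0.01, 2.524]
ft_force: [-0.3, 0.6, -1.8]
grip_width: 0.264
clock: 42.42
ee_pos: [528.1, -191.1, 193.3]
orientation: [-3.119, -0.018, 1.655]
ft_force: [-0.1, -0.4, -0.8]
grip_width: 0.266
TCP [ 528.1 -191.1  193.3] ypr [-3.119 -0.018  1.655] shift [-0.046  0.117  0.607] turn0 [-0.0037 -0.0029  0.0026] turn1 [ 0.0045 -0.0057 -0.4973] q6 -0.55 F [-0.1 -0.4 -0.8] w 0.27 t 42.42
```

```bash
python3 -m creep '[[-1,-0.04,0.12,0,-0.0037,-0.0029,0.0026],[-1,0,0,0,0,0,0],[-1,0,0,0.3,0,0,0],[-1,0,0,0.3,0,0,0],[-1,0,0,0.25,0,0,0],[-1,0,0,0,0,0,0]]'; python3 -c "
from look import *
to([540.7,-194.2,50],np.radians(93.9));look('w33')"
```

```text
clock: 43.18
ee_pos: [545.1, -193.4, 88.3]
orientation: [3.139, 0.001, 1.648]
ft_force: [0.8, 0.5, -0.1]
grip_width: 0.269
TCP [ 545.1 -193.4   88.3] ypr [3.139e+00 1.000e-03 1.648e+00] shift [-0.003 -0.038  0.319] turn0 [0.0005 0.0002 0.0015] turn1 [-3.000e-04  7.000e-04 -4.985e-01] q6 -0.53 F [ 0.8  0.5 -0.1] w 0.27 t 43.17
```

View pics/w33.png

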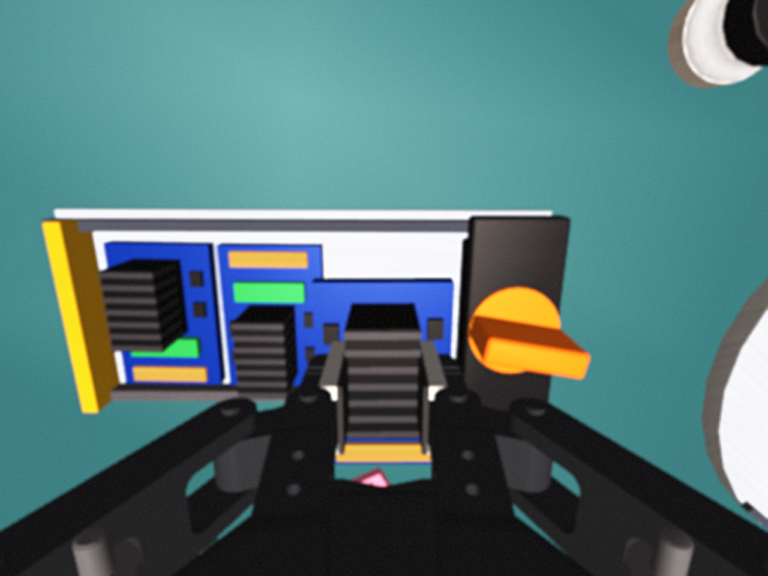

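```bash
python3 - <<'E'
from look import *
im,C=load('w33'); f=lambda c,z:onz(C,np.array(c)/1.5,z)
print('B left/right',f((219,245),16),f((322,246),16)); print('C',f((313,281),79),f((453,281),79)); print('wall',f((110,231),18),f((460,233),18));print('stop face floor',f((463,240),8),f((469,220),36))
E
python3 -m creep '[[-1,0,-0.038,0,0.0005,0,0.0015],[-1,0,0,0,0,0,0],[-1,0,0,0.12,0,0,0],[-1,0,0,0,0,0,0]]'; python3 -c "
from look import *
to([540.7,-194.2,50],np.radians(93.9))"
```

```text
B left/right [ 520.1173505  -280.12050752   16.        ] [ 516.48385583 -226.9894246    16.        ]
C [ 518.27759466 -221.52902447   79.        ] [ 514.18502843 -169.27659225   79.        ]
wall [ 516.81992387 -334.35914413   18.        ] [ 503.97301996 -157.07471157   18.        ]
stop face floor [ 508.8543579  -153.04582508    8.        ] [ 495.37061385 -157.2180827    36.        ]
clock: 43.72
ee_pos: [545.0, -196.2, 79.5]
orientation: [3.132, 0.007, 1.638]
ft_force: [-0.8, 0.6, -0.9]
grip_width: 0.265
TCP [ 545.  -196.2   79.5] ypr [3.132 0.007 1.638] shift [ 0.021 -0.037  0.245] turn0 [ 0.0015  0.0011 -0.0001] turn1 [ 0.0018 -0.0024  0.4999] q6 -0.52 F [-0.8  0.6 -0.9] w 0.26 t 43.73
```

```bash
python3 -m creep '[[-1,0.021,-0.037,0,0.0015,0.0011,0],[-1,0,0,0,0,0,0],[-1,0,0,0,0,0,0]]'; python3 -m creep '[[-1,0,0,0.12,0,0,0],[-1,0,0,0.12,0,0,0],[-1,0,0,0,0,0,0]]'; python3 -c "
from look import *
to([540.7,-194.2,26],np.radians(93.9));look('w34')"
```

```text
clock: 44.1
ee_pos: [540.3, -193.9, 79.5]
orientation: [-3.141, -0.0, 1.639]
ft_force: [-0.3, 0.2, 0.2]
grip_width: 0.266
clock: 44.48
ee_pos: [539.9, -193.7, 48.2]
orientation: [-3.141, -0.001, 1.639]
ft_force: [0.3, -0.1, -0.6]
grip_width: 0.263
TCP [ 539.9 -193.7   48.2] ypr [-3.141e+00 -1.000e-03  1.639e+00] shift [-0.005  0.007  0.185] turn0 [-0.0001 -0.0001 -0.    ] turn1 [-1.e-04  2.e-04  5.e-01] q6 -0.52 F [ 0.3 -0.1 -0.6] w 0.26 t 44.48
```

View pics/w34.png

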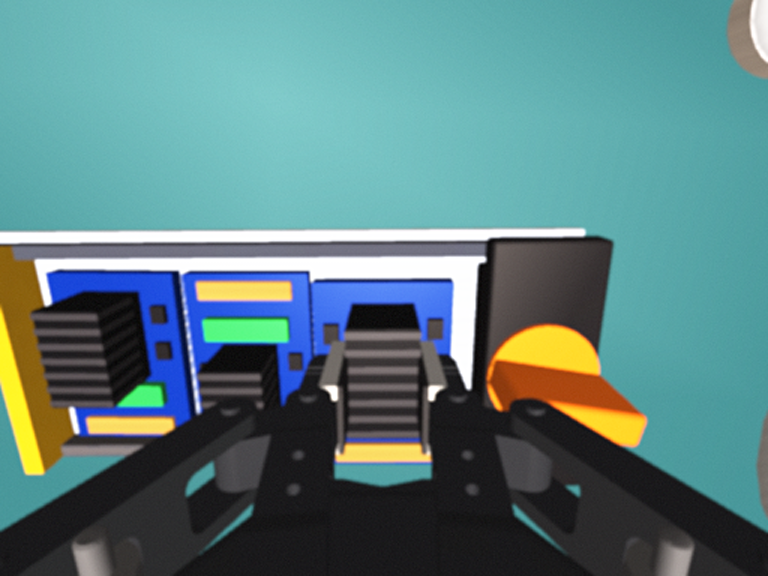

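```bash
python3 -m creep '[[-1,-0.028,0.005,0,0,0,0],[-1,0,0,0,0,0,0]]'; python3 -m creep '[[-1,0,0,0.08,0,0,0],[-1,0,0,0,0,0,0]]'; python3 -c "
from look import *
to([540.7,-196.7,26],np.radians(93.9));look('w35')"
```

```text
clock: 44.78
ee_pos: [541.7, -197.7, 49.1]
orientation: [3.141, 0.0, 1.639]
ft_force: [0.1, 1.1, -0.8]
grip_width: 0.266
clock: 45.02
ee_pos: [542.0, -198.0, 39.4]
orientation: [3.14, 0.001, 1.638]
ft_force: [-1.0, 0.0, -0.1]
grip_width: 0.269
TCP [ 542.  -198.    39.4] ypr [3.140e+00 1.000e-03 1.638e+00] shift [ 0.011 -0.01   0.111] turn0 [ 0.0002  0.0001 -0.0001] turn1 [ 2.000e-04 -3.000e-04  4.999e-01] q6 -0.53 F [-1.   0.  -0.1] w 0.27 t 45.02
```

View pics/w35.png

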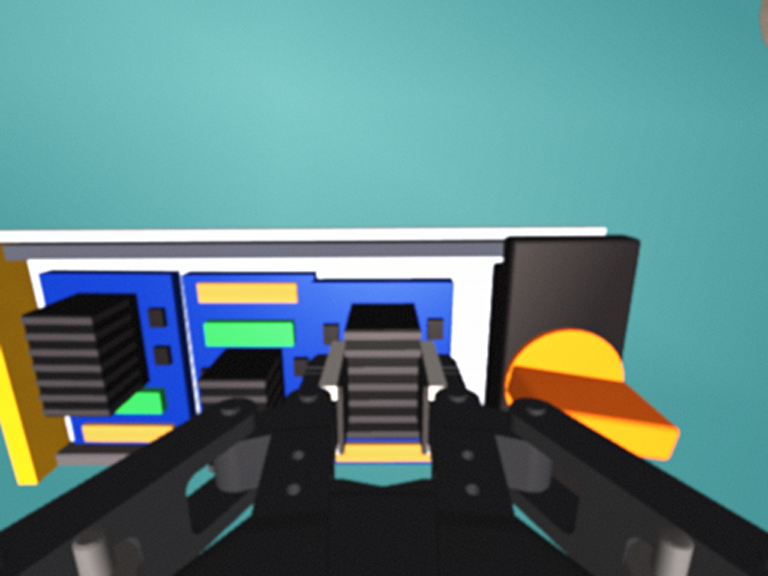

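```bash
python3 - <<'E'
from look import *
im,C=load('w35'); f=lambda c,z:onz(C,np.array(c)/1.5,z)
print('B',f((187,273),16),f((315,273),16)); print('C',f((315,281),30),f((452,281),30)); print('wall',f((110,259),18),f((490,258),18))
E
python3 -m creep '[[-1,0.015,-0.01,0.03,0,0,0],[-1,0,0,0,0,0,0]]';python3 -m creep '[[-1,0,0,0.04,0,0,0],[-1,0,0,0,0,0,0]]'; python3 -c "
from look import *
to([540.7,-196.2,26],np.radians(93.9))"
```

```text
B [ 518.90175794 -279.17229005   16.        ] [ 515.34211969 -227.1964549    16.        ]
C [ 514.91337744 -225.04285167   30.        ] [ 511.40618032 -173.83881026   30.        ]
wall [ 514.68610668 -308.52891169   18.        ] [ 503.94278613 -157.56043954   18.        ]
clock: 45.32
ee_pos: [541.2, -196.3, 36.1]
orientation: [3.139, 0.001, 1.639]
ft_force: [-0.1, 0.6, -1.5]
grip_width: 0.265
clock: 45.58
ee_pos: [541.3, -196.3, 31.1]
orientation: [3.139, 0.002, 1.639]
ft_force: [0.1, -1.4, -1.0]
grip_width: 0.263
TCP [ 541.3 -196.3   31.1] ypr [3.139e+00 2.000e-03 1.639e+00] shift [ 0.001 -0.005  0.042] turn0 [ 0.0004  0.0002 -0.    ] turn1 [ 4.e-04 -7.e-04  5.e-01] q6 -0.53 F [ 0.1 -1.4 -1. ] w 0.26 t 45.58
```

```bash
python3 -m creep '[[-1,0,-0.005,0.02,0,0,0],[-1,0,0,0,0,0,0]]';python3 -m creep '[[-1,0,0,0.02,0,0,0]]';python3 -m creep '[[-1,0,0,0.02,0,0,0]]'; python3 -c "
from look import *
to([540.7,-196.2,26],np.radians(93.9))"
```

```text
clock: 45.82
ee_pos: [540.7, -196.4, 28.5]
orientation: [3.139, 0.002, 1.639]
ft_force: [-0.0, -0.9, -0.8]
grip_width: 0.267
clock: 45.95
ee_pos: [541.0, -196.6, 26.3]
orientation: [3.138, 0.002, 1.639]
ft_force: [-0.2, -0.8, -1.3]
grip_width: 0.27
clock: 46.08
ee_pos: [541.1, -196.6, 26.1]
orientation: [3.139, 0.002, 1.639]
ft_force: [-9.0, 4.3, 26.8]
grip_width: 0.264
TCP [ 541.1 -196.6   26.1] ypr [3.139e+00 2.000e-03 1.639e+00] shift [ 0.003 -0.003  0.001] turn0 [ 0.0005  0.0003 -0.    ] turn1 [ 0.0005 -0.0008  0.5   ] q6 -0.53 F [-9.   4.3 26.8] w 0.26 t 46.08
```

```bash
python3 -m creep '[[-0.2,0,0,-0.005,0,0,0],[-0.2,0,0,0,0,0,0],[-0.2,0,0,0,0,0,0],[-0.2,0,0,-0.2,0,0,0],[-0.2,0,0,-0.3,0,0,0],[0,0,0,-0.4,0,0,0],[0,0,0,-0.4,0,0,0],[0,0,0,0,0,0,0]]'; python3 -c "
from look import *
look('w36');r.state()
to([546.4,-131,180],np.radians(3.9))
im=capture('top');save(im,'t36',(80,110,390,250),2.4)"
```

```text
clock: 47.08
ee_pos: [540.1, -196.1, 185.3]
orientation: [3.141, 0.0, 1.639]
ft_force: [-0.3, -0.6, -0.1]
grip_width: 0.5
TCP [ 538.4 -195.3  182.8] ypr [-3.138e+00 -2.000e-03  1.639e+00] shift [0.53  0.103 0.024] turn0 [-6.000e-04  2.000e-04  2.499e-01] turn1 [-2.000e-04 -6.000e-04 -2.501e-01] q6 -0.53 F [ 0.1  0.4 -1.1] w 0.50 t 47.12
```

View pics/w36.png

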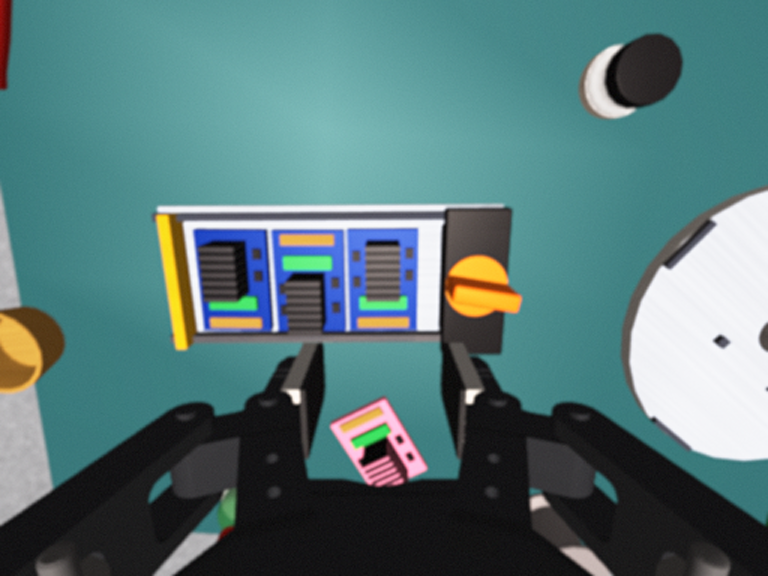

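View pics/t36.png

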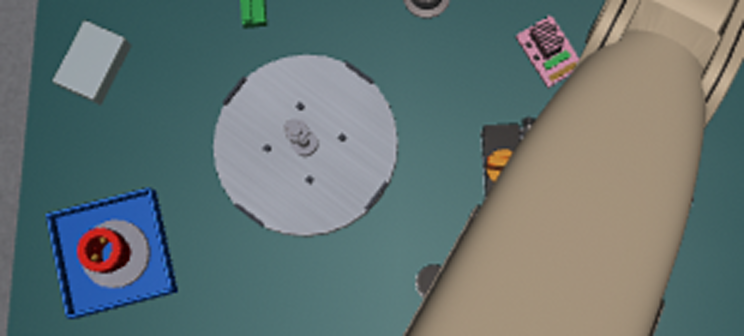

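All three boards are flat in the channel, at (231,280), (305,280) and (383,280) in the wrist view. The tray and wheel haven't moved. Next is the clamp knob.

```bash
python3 -m creep '[[0,0.25,0.05,0,0,0,-0.028],[0,0.2,0,-0.01,0,0,-0.028],[0,0,0,-0.01,0,0,-0.028],[0,0,0,-0.01,0,0,-0.028],[0,0,0,-0.01,0,0,-0.028],[0,0,0,-0.01,0,0,-0.028],[0,0,0,0,0,0,-0.028],[0,0,0,0,0,0,-0.028]]';python3 -m creep '[[0,0,0,0,0,0,-0.024],[0,0,0,0,0,0,0],[0,0,0,0,0,0,0]]'; python3 -c "
from look import *
to([547,-130,180],np.radians(3.9));look('w37')"
```

```text
clock: 48.18
ee_pos: [522.0, -134.3, 166.5]
orientation: [3.127, -0.042, 3.093]
ft_force: [-0.3, 0.2, 0.1]
grip_width: 0.501
clock: 48.55
ee_pos: [517.6, -132.6, 160.1]
orientation: [3.115, -0.05, -3.038]
ft_force: [-0.0, -0.5, 0.2]
grip_width: 0.498
TCP [ 517.6 -132.6  160.1] ypr [ 3.115 -0.05  -3.038] shift [-0.237  0.001 -0.178] turn0 [ 0.0124  0.0064 -0.4942] turn1 [ 0.0041 -0.008   0.0056] q6 -2.05 F [-0.  -0.5  0.2] w 0.50 t 48.55
```

View pics/w37.png

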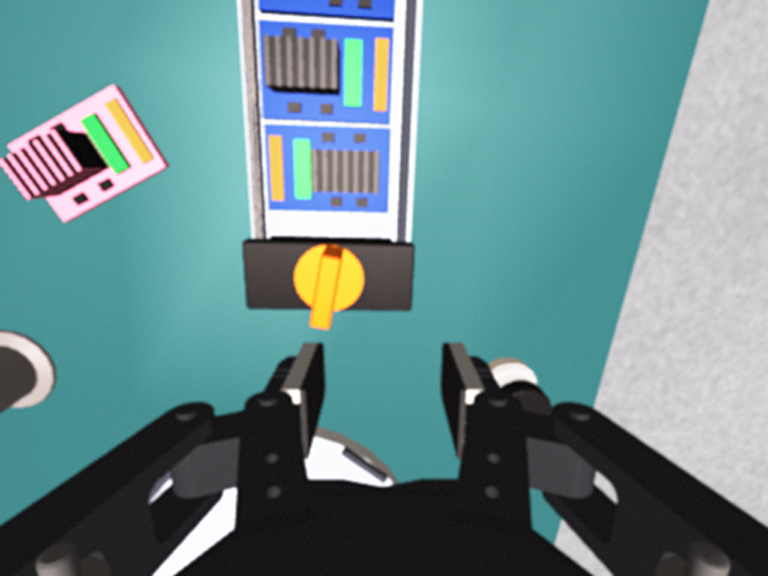

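```bash
python3 - <<'E'
from look import *
im,C=load('w37'); f=lambda c,z:onz(C,np.array(c)/1.5,z)
print('disc',f((329,278),40)); 
a=[f((334,252),71),f((320,326),71)];print('bar top ends',a,np.linalg.norm(a[0]-a[1]),np.degrees(np.arctan2(*(a[0]-a[1])[[1,0]])))
s=[f(c,36) for c in [(245,243),(412,242),(413,309),(247,309)]];print('stop',np.round(s,1), np.mean(s,0))
print('C edge',f((266,212),16),f((389,211),16))
E
```

```text
disc [ 545.88963115 -129.37515456   40.        ]
bar top ends [array([ 542.4967922 , -153.40593682,   71.        ]), array([ 547.51123003, -108.62365045,   71.        ])] 45.06215440548271 -96.38900650218743
stop [[ 600.  -146.3   36. ]
 [ 495.  -156.9   36. ]
 [ 488.6 -111.7   36. ]
 [ 598.3 -102.2   36. ]] [ 545.46805205 -129.27650101   36.        ]
C edge [ 591.66009544 -164.16249288   16.        ] [ 510.28981818 -172.88301158   16.        ]
```

```bash
python3 -m creep '[[0,-0.237,0,-0.05,0.0041,-0.008,0.0056],[0,0,0,0,0,0,0],[0,0,0,0,0,0,0]]'; python3 -c "
from look import *
to([545.5,-129.7,110],np.radians(3.9));look('w38')"
```

```text
clock: 48.98
ee_pos: [545.1, -129.6, 163.4]
orientation: [3.141, -0.003, -3.077]
ft_force: [-0.9, 0.2, -0.0]
grip_width: 0.499
TCP [ 545.1 -129.6  163.4] ypr [ 3.141e+00 -3.000e-03 -3.077e+00] shift [-0.005 -0.001  0.445] turn0 [-7.000e-04 -1.000e-04  4.994e-01] turn1 [ 0.0001 -0.0004 -0.0006] q6 -1.98 F [-0.9  0.2 -0. ] w 0.50 t 48.98
```

View pics/w38.png

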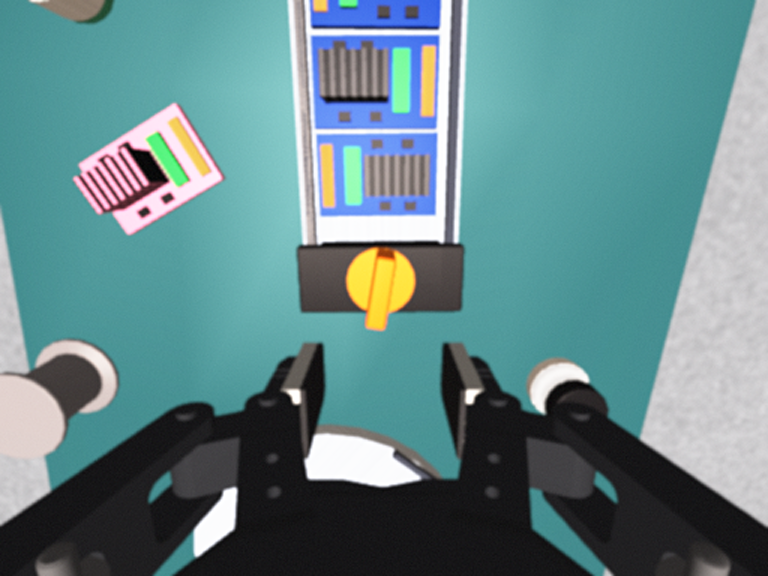

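```bash
python3 - <<'E'
from look import *
im,C=load('w38'); f=lambda c,z:onz(C,np.array(c)/1.5,z)
m=mask(im,(8,150,200),(22,255,255)); save(im,'w38c',(220,150,290,230),8)
a=[f((384,257),71),f((375.5,329),71)];print(a,np.linalg.norm(a[0]-a[1]),np.degrees(np.arctan2(*(a[1]-a[0])[[1,0]])),(a[0]+a[1])/2,'disc',f((380.5,282),40))
E
```

```text
[array([ 545.40665599, -151.3076936 ,   71.        ]), array([ 547.58536708, -107.30719098,   71.        ])] 44.05440968440923 87.16528055324108 [ 546.49601154 -129.30744229   71.        ] disc [ 546.01239137 -128.39673028   40.        ]
```

View pics/w38c.png

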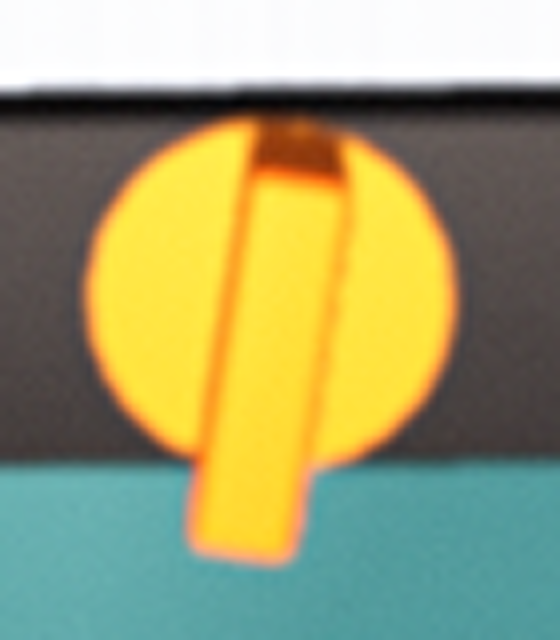

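```bash
python3 -m creep '[[-0.1,-0.01,-0.006,0.1,0,0,0.018],[-0.1,0,0,0.3,0,0,0],[-0.1,0,0,0.3,0,0,0],[-0.1,0,0,0,0,0,0]]'; python3 -c "
from look import *
to([546.3,-129,43],np.radians(-2.8));look('w39')"
```

```text
clock: 49.52
ee_pos: [545.1, -131.2, 78.4]
orientation: [-3.142, -0.003, 3.088]
ft_force: [0.7, -0.2, -0.5]
grip_width: 0.452
TCP [ 545.1 -131.2   78.4] ypr [-3.142e+00 -3.000e-03  3.088e+00] shift [-0.01   0.019  0.295] turn0 [-0.0008  0.      0.4992] turn1 [-0.     -0.0005 -0.0008] q6 -1.87 F [ 0.7 -0.2 -0.5] w 0.45 t 49.52
```

View pics/w39.png

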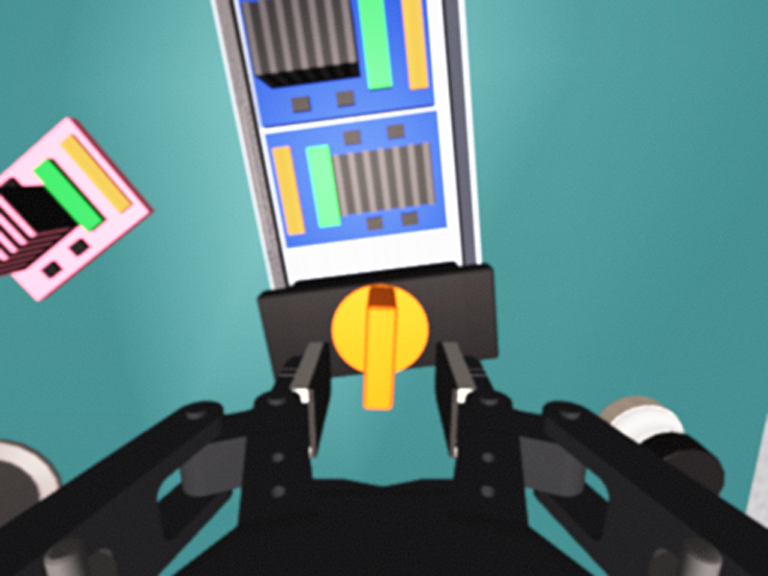

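```bash
python3 -m creep '[[-0.1,-0.005,0.015,0.1,0,0,0],[-0.1,0,0,0.1,0,0,0],[-0.1,0,0,0.07,0,0,0],[-0.1,0,0,0,0,0,0]]'; python3 -c "
from look import *
to([546.3,-129,44],np.radians(-2.8))"
```

```text
clock: 50.08
ee_pos: [550.5, -131.2, 49.6]
orientation: [-3.139, 0.007, 3.087]
ft_force: [-0.4, 0.7, 0.1]
grip_width: 0.453
TCP [ 550.5 -131.2   49.6] ypr [-3.139  0.007  3.087] shift [0.036 0.017 0.047] turn0 [0.0016 0.0008 0.4992] turn1 [-0.0005  0.001  -0.0008] q6 -1.86 F [-0.4  0.7  0.1] w 0.45 t 50.08
```

```bash
python3 -m creep '[[-0.1,0.036,0.017,0.03,0,0.001,0],[-0.1,0,0,0,0,0,0],[-0.1,0,0,0,0,0,0]]'; python3 -c "
from look import *
to([546.3,-129,44],np.radians(-2.8));look('w40')"
```

```text
clock: 50.45
ee_pos: [546.6, -128.9, 46.4]
orientation: [-3.138, 0.001, 3.088]
ft_force: [-0.1, -0.2, 0.5]
grip_width: 0.45
TCP [ 546.6 -128.9   46.4] ypr [-3.138e+00  1.000e-03  3.088e+00] shift [ 0.002 -0.001  0.02 ] turn0 [2.000e-04 8.000e-04 4.992e-01] turn1 [-0.0005  0.0001 -0.0008] q6 -1.86 F [-0.1 -0.2  0.5] w 0.45 t 50.45
```

View pics/w40.png

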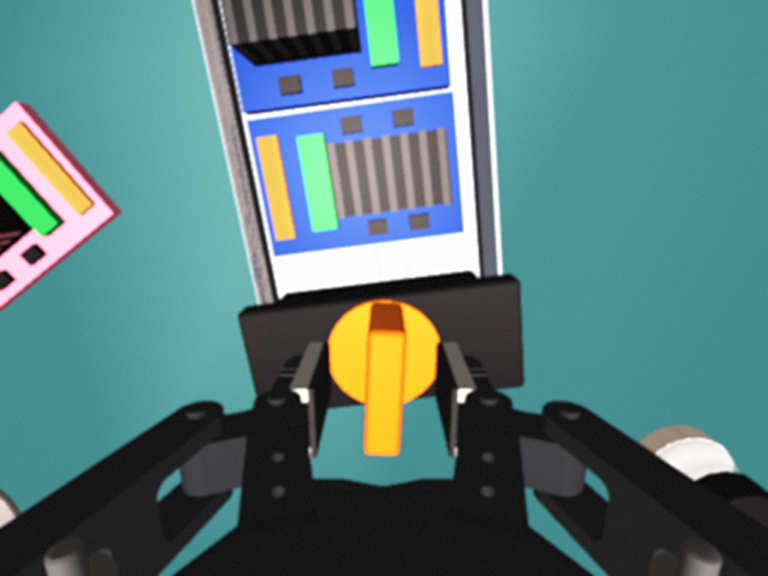

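```bash
python3 -m creep '[[-1,0,0,0,0,0,0],[-1,0,0,0,0,0,0],[-1,0,0,0,0,0,0],[-1,0,0,0,0,0,0]]' 30; python3 -m creep '[[-1,-0.006,-0.05,0,0,0,0],[-1,-0.006,-0.05,0,0,0,0],[-1,-0.006,-0.05,0,0,0,0]]' 40; python3 -c "
from look import *
to([548.3,-162,46],np.radians(-2.8));look('w41')"
```

```text
clock: 51.0
ee_pos: [546.2, -128.9, 46.7]
orientation: [-3.138, 0.0, 3.086]
ft_force: [-0.0, 1.0, 0.4]
grip_width: 0.136
clock: 51.38
ee_pos: [547.5, -147.4, 46.7]
orientation: [-3.14, 0.001, 3.086]
ft_force: [-1.1, 1.5, 0.4]
grip_width: 0.126
TCP [ 547.5 -147.4   46.7] ypr [-3.140e+00  1.000e-03  3.086e+00] shift [-0.013 -0.121  0.006] turn0 [1.00e-04 5.00e-04 4.99e-01] turn1 [-0.0003  0.0001 -0.001 ] q6 -1.89 F [-1.1  1.5  0.4] w 0.13 t 51.38
```

View pics/w41.png

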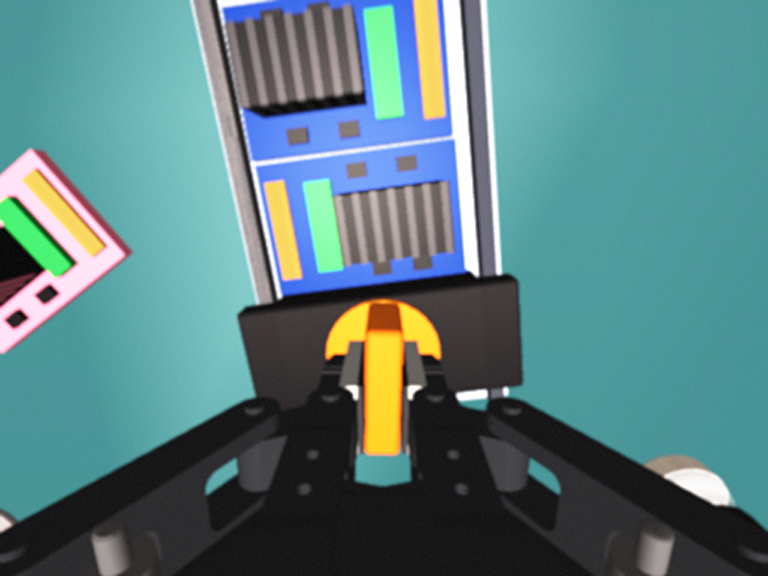

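```bash
python3 -m creep '[[-1,-0.004,-0.04,0,0,0,0],[-1,-0.004,-0.04,0,0,0,0]]'; for i in 1; do python3 -m creep '[[-1,-0.002,-0.02,0,0,0,0]]'; done; python3 -c "
from look import *
to([548.3,-162,46],np.radians(-2.8))"
```

```text
clock: 51.68
ee_pos: [548.3, -157.9, 46.8]
orientation: [-3.14, 0.001, 3.086]
ft_force: [-0.5, 2.2, 0.9]
grip_width: 0.132
clock: 51.8
ee_pos: [548.5, -160.5, 46.7]
orientation: [-3.141, 0.001, 3.086]
ft_force: [0.5, 2.4, 0.7]
grip_width: 0.131
TCP [ 548.5 -160.5   46.7] ypr [-3.141e+00  1.000e-03  3.086e+00] shift [ 0.001 -0.013  0.006] turn0 [3.000e-04 2.000e-04 4.989e-01] turn1 [-0.0001  0.0002 -0.0011] q6 -1.91 F [0.5 2.4 0.7] w 0.13 t 51.80
```

```bash
python3 -m creep '[[-1,-0.002,-0.02,0,0,0,0]]'; python3 -m creep '[[-1,-0.001,-0.02,0,0,0,0]]';  python3 -c "
from look import *
to([548.3,-162,46],np.radians(-2.8));look('w42')"
```

```text
clock: 51.92
ee_pos: [548.6, -162.0, 46.8]
orientation: [3.14, 0.001, 3.086]
ft_force: [0.6, 7.5, 3.1]
grip_width: 0.131
clock: 52.05
ee_pos: [548.6, -162.1, 46.8]
orientation: [3.134, 0.002, 3.087]
ft_force: [1.2, 9.7, 3.7]
grip_width: 0.133
TCP [ 548.6 -162.1   46.8] ypr [3.134e+00 2.000e-03 3.087e+00] shift [0.003 0.    0.006] turn0 [ 4.000e-04 -2.000e-03  4.991e-01] turn1 [ 0.0013  0.0003 -0.0009] q6 -1.92 F [1.2 9.7 3.7] w 0.13 t 52.05
```

View pics/w42.png

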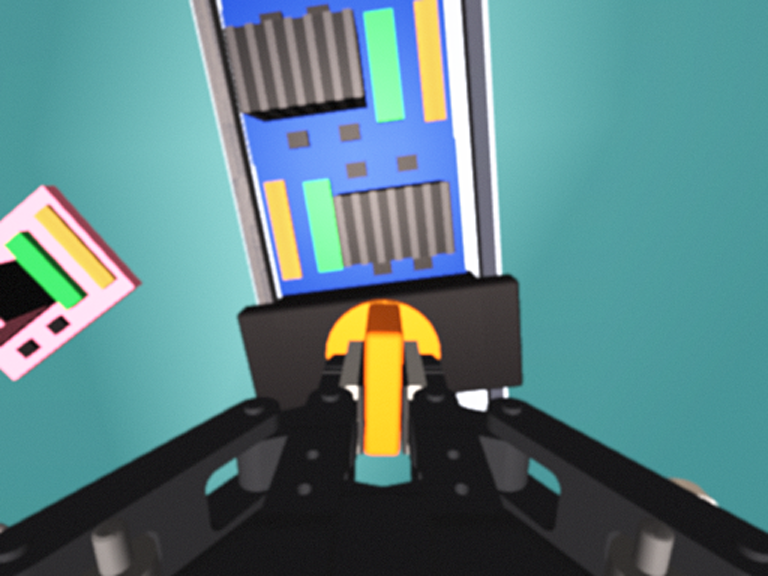

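The boards are snug: the stop has moved 33 mm, and the push force rises there. Now I turn the knob clockwise.

```bash
python3 -m creep '[[-1,0,0,0,0,0,0],[-1,0,0,0,0,0,0.028],[-1,0,0,0,0,0,0.028],[-1,0,0,0,0,0,0.028],[-1,0,0,0,0,0,0.028]]' 70; python3 -c "
from look import *
to([548.3,-162,46],np.radians(-2.8));print(r.state()['torque']);look('w43')"
```

```text
clock: 52.72
ee_pos: [548.7, -162.0, 46.8]
orientation: [3.136, -0.003, 2.369]
ft_force: [0.1, 2.6, 1.3]
grip_width: 0.127
TCP [ 548.7 -162.    46.8] ypr [ 3.136e+00 -3.000e-03  2.369e+00] shift [ 0.002 -0.003  0.007] turn0 [-2.000e-04 -1.200e-03  3.849e-01] turn1 [ 9.000e-04 -1.000e-04 -1.151e-01] q6 -1.20 F [0.1 2.6 1.3] w 0.13 t 52.73
[0.37213088 0.05335209 0.32547074]
```

View pics/w43.png

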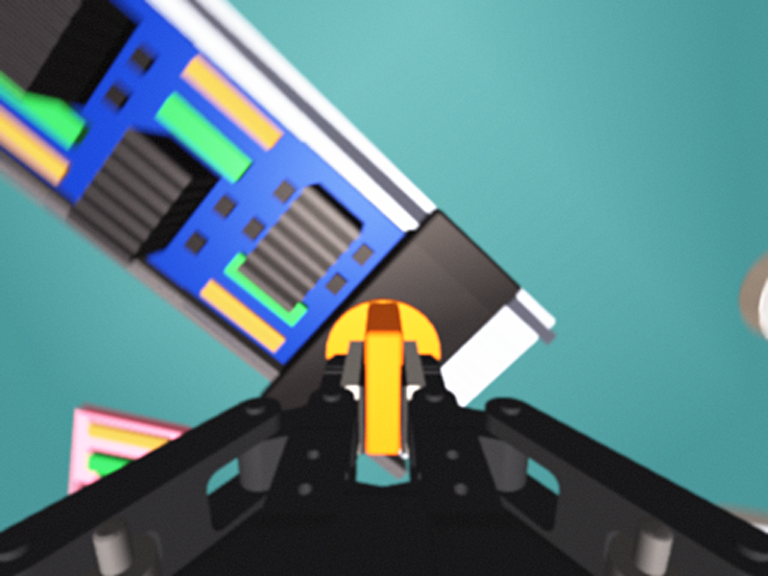

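```bash
python3 -m creep '[[-1,0,0,0,0,0,0.028],[-1,0,0,0,0,0,0.028],[-1,0,0,0,0,0,0.028],[-1,0,0,0,0,0,0]]' 70; python3 -c "
from look import *
to([548.3,-162,46],np.radians(93.9));print(r.state()['torque'])"
```

```text
clock: 53.28
ee_pos: [548.6, -162.0, 46.9]
orientation: [3.139, -0.004, 1.838]
ft_force: [0.5, 2.4, 0.2]
grip_width: 0.126
TCP [ 548.6 -162.    46.9] ypr [ 3.139 -0.004  1.838] shift [ 0.001 -0.002  0.008] turn0 [ 0.0003 -0.0006  0.0316] turn1 [ 9.000e-04  4.000e-04 -4.684e-01] q6 -0.67 F [0.5 2.4 0.2] w 0.13 t 53.27
[ 0.41862986 -0.02623542 -0.09746941]
```

```bash
python3 -m creep '[[-1,0,0,0,0,0,0.009]]'; python3 -m creep '[[-1,0,0,0,0,0,0]]'; python3 -c "
from look import *
to([548.3,-162,46],np.radians(93.9));print(r.state()['torque']);look('w44')"
```

```text
clock: 53.4
ee_pos: [548.6, -162.1, 47.0]
orientation: [3.14, -0.004, 1.786]
ft_force: [0.0, 2.3, 0.7]
grip_width: 0.125
clock: 53.52
ee_pos: [548.6, -162.1, 47.0]
orientation: [3.14, -0.004, 1.79]
ft_force: [0.1, 2.6, 1.0]
grip_width: 0.122
TCP [ 548.6 -162.1   47. ] ypr [ 3.14  -0.004  1.79 ] shift [ 0.001 -0.002  0.008] turn0 [ 0.0002 -0.0006  0.024 ] turn1 [ 9.00e-04  4.00e-04 -4.76e-01] q6 -0.62 F [0.1 2.6 1. ] w 0.12 t 53.52
[ 0.37742646 -0.00190201  0.00440733]
```

View pics/w44.png

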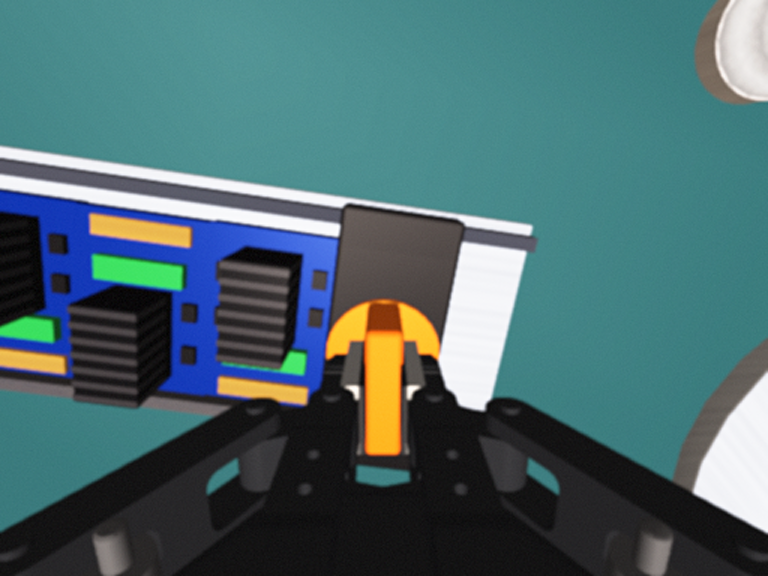

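```bash
python3 -m creep '[[-0.5,0,0,0,0,0,0],[-0.5,0,0,0,0,0,0],[-0.5,0,0,0,0,0,0],[-0.5,0,0,-0.1,0,0,0],[-0.5,0,0,-0.3,0,0,0],[-0.5,0,0,-0.4,0,0,0],[-0.5,0,0,-0.4,0,0,0],[-0.5,0,0,0,0,0,0]]'; python3 -c "
from look import *
to([548.3,-162,46],np.radians(93.9));look('w45')"
```

```text
clock: 54.58
ee_pos: [548.8, -164.7, 198.3]
orientation: [3.14, 0.002, 1.792]
ft_force: [0.2, -0.7, -0.2]
grip_width: 0.253
TCP [ 548.8 -164.7  198.3] ypr [3.140e+00 2.000e-03 1.792e+00] shift [ 2.500e-02 -1.000e-03  1.269e+00] turn0 [0.0003 0.0002 0.0244] turn1 [-4.000e-04  4.000e-04 -4.756e-01] q6 -0.63 F [ 0.2 -0.7 -0.2] w 0.25 t 54.58
```

View pics/w45.png

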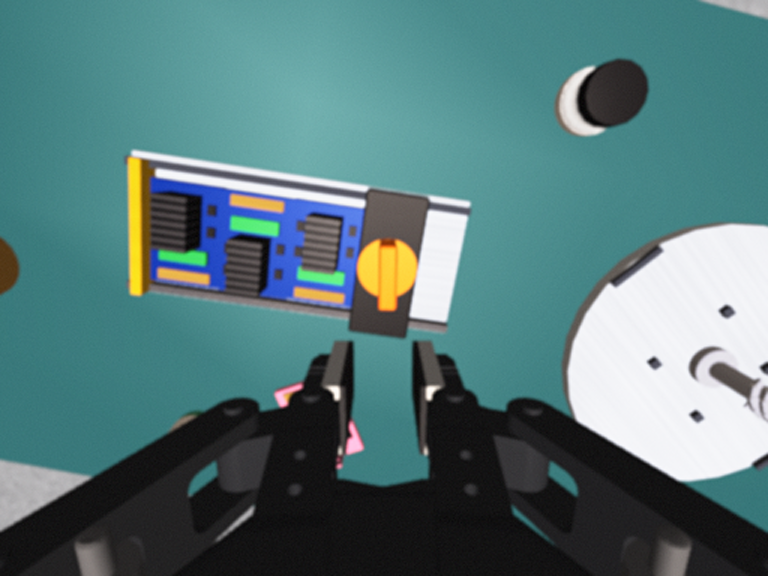

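The boards touch each other, the fence and the stop. The knob bar lies about 81° (1.42 rad) off the channel. Now a last check of the tray and everything else.

```bash
python3 -c "
from look import *
im=capture('top');save(im,'t46');C=cam('top')
im2=capture('scene');save(im2,'s46')
for c in blobs(mask(im,(105,130,60),(125,255,255)),700):
    (x,y),wh,a=cv2.minAreaRect(c); print(x,y,wh,onz(C,(x,y),26))
for c in blobs(mask(im,(0,150,90),(6,255,255)),100):
    (x,y),wh,a=cv2.minAreaRect(c); print('red',x,y,wh,onz(C,(x,y),66))
"
```

```text
136.716796875 308.6382751464844 (60.78105545043945, 64.92105102539062) [159.60107681 304.60398178  26.        ]
125.5294189453125 215.11764526367188 (45.11162567138672, 48.50712203979492) [428.65597178 358.27793256  26.        ]
477.5 122.0 (36.0, 43.0) [ 742.33445787 -700.68980921   26.        ]
red 18.0 252.5 (39.0, 36.0) [310.30682736 643.53103263  66.        ]
red 121.5 213.5 (17.0, 17.0) [429.6250935  355.65903521  66.        ]
red 403.6080322265625 234.65599060058594 (8.407615661621094, 28.442787170410156) [ 390.90292884 -450.94935015   66.        ]
```

View pics/t46.png

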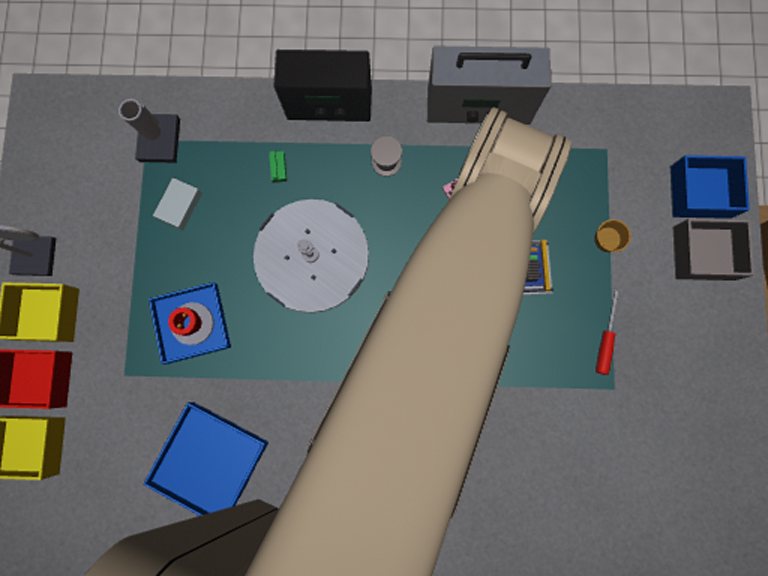

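View pics/s46.png

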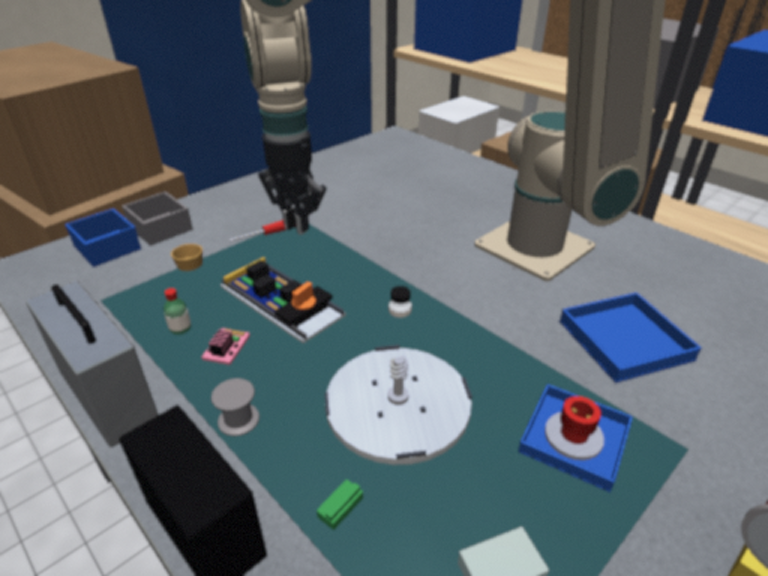

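The tray was nudged about 15 mm, and the wheel went with it. It is still upright within about 3 mm of the tray's middle: wheel (430,356), tray (429,358). The bystanders look to be where they were. I'll hand in.

```bash
python3 -c "
from rig import workorder
print(workorder.finish_job())"
```

```text
the job is handed in; nothing more can be done
None
```

The job is done and handed in at about 55 s of the 210 s; no verdict is reported.

**What I did:** I unscrewed the wheel in one grip (about 5 rad, climbing at the thread's pitch) and stood it in the smaller blue tray. The three boards on the jig went flat into the carrier. I then slid the stop about 33 mm until it met firm resistance, with the boards snug. I turned the knob clockwise to about 1.4 rad and released it.

**Last checks:**
- **Wheel:** it is upright within about 3 mm of the tray's middle.
- **Boards:** they look gap-free between fence and stop in the last wrist view.
- **Knob:** the bar lies about 81° off the channel, which agrees with the 1.4 rad turned.
- **Bystanders:** they look unmoved in the top and scene pictures, apart from the flux bottle, which the arm hid from the top camera and I judged from the scene picture only.

**What disagreed or went wrong:**
- **First wheel grip:** my first close pushed the gripper up and aside without moving the wheel, so I redid it about 5 mm higher.
- **Tray:** it had shifted about 15 mm by the end, carrying the wheel with it, so I left it as it was.
- **Knob start:** it started about 0.1 rad clockwise, not at 0.
- **Clamp torque:** after the final turn the wrist moment about the knob's axis read only about 0.0–0.1 N m. The clamped state therefore rests on the knob's angle rather than on a felt torque.

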